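# Change the bench comparator over to the sample's size and line up its batch

## Robot

A 6-joint arm with a two-finger parallel gripper is mounted at the origin on the work surface; the furniture and walls round the work are solid. World frame = base frame: x ahead of the robot, y to its left, z up, the work surface at z = 0. Lengths are in mm, angles in rad, forces in N, time in s.
With the tool pointing down it reaches from about 300 to 875 mm from the base axis. Payload 6.4 kg.
Tool frame: the origin (TCP) lies at the very end of the fingers, on their centre line; the grasp point (between the pads) lies 19 mm behind it; z points along the fingers, y is the line along which they close (so a half turn about z gives the same grasp; the last joint's range is limited). The gripper opens to 88 mm and grips with 3 to 60 N. Pads are 18 mm wide; open, the fingers measure 123 mm over their backs; the gripper's body (75 mm by 187 mm) begins 45 mm behind the grasp point.
Start: joints at [-1.55, 0.181, 1.607, -0, 1.354, -0.206], TCP at [129.31, -560.286, 238.714] pointing down, gripper open.
Joint ranges: [-2.99, 2.99], [-0.89, 2.07], [0.3, 2.58], [-1.14, 4.28], [0, 2.63], [-3.12, 3.12]. Speed limits (rad/s): [2.57, 2.57, 3.01, 3.14, 3.14, 3.14].

## Interface

Orientations are given as [roll, pitch, yaw] about the fixed x, y, z axes, in that order (R = Rz(yaw) Ry(pitch) Rx(roll)).
In Python, from cell import robot gives the robot as it stands.
- The arm moves only by the tool apply_moves, never from a script. Its argument "increments" is a list of rows, each an object with "delta_pos": the shift along the world's x, y, z in m, a list of three; "dr": the turn, a rotation vector about the world's x, y, z in rad, a list of three. A call has 1 to 8 rows; each row shifts and turns the commanded pose from where the row before left it; what a row does not reach is not made up. A row lasts 1/8 s, in which the tool goes at most 62.5 mm and 10.7 degrees, less where a joint would pass 70% of its speed; a pose out of reach is approached as far as the arm can. A call is refused whole if a number of a shift passes 0.0625 or a number of a turn 0.188, either way. A call with a gripper value outside its range is refused whole. "grip" is the closure, from 0 (fully open) to 1 (shut), set as the call begins (left out, the last holds). The fingers move at their own pace and stop on an object; "newtons" is the grip in N (left out, the last holds). Time passes only in rows, so rows that do not move let the fingers close. It gives the time, the measured TCP pose, the force, the opening and the grip force at its end, in the units of the state.
- robot.get_state(): the state, without advancing time (a new reading comes with each control period).
- robot.capture(name): name is "scene" or "top"; returns a dict with "img" (420x560x3 uint8, red, green, blue), "vfov" (degrees; the focal length in pixels is half the picture's height over the tangent of half this angle, whatever the lens; pixels are square), "cx", "cy" (the principal point, pixels), "view" (4x4, takes a point from world to camera coordinates). Camera axes: x right, y up, looking along -z (the intrinsics and any distortion apply to the point x, -y, -z); pixel columns grow to the right and rows downward; lengths in mm; the calibration is good to about 2 mm. A picture is of the moment at which its call begins. There is no depth.
- robot.close_job(): hands the job in; it is judged then, once.
The state is a dict: "time_s": time; "joints": joint angles; "joint_velocities": joint speeds; "joint_efforts": joint torques, N m; "tool_pos": TCP position; "orientation": TCP orientation; "contact_force": force on the tool from outside, world axes, zero at the start; "torque": the same for the moment, N m; "opening": finger opening in mm; "grip_force": force on a finger pad.
Only numpy, scipy, OpenCV 4.12 (cv2) and the standard library are available. Lean on these libraries where they do the work, as an engineer would, in place of code of your own. Each camera call takes 0.05 s, during which the arm holds its last target. There are 200 camera calls.

## Task

Change the comparator over to the bushes that are the size of the sample standing just off the gauge's anvil end: stand the setting master of that size between anvil and spindle, let go of it, turn the dial's bezel until the zero mark is at the needle, and put the master back, standing, in its empty tray compartment. Then stand any one loose bush of that size in the gauge in the master's place, against the anvil, and stand all the others of that size upright on the bench in a straight row that carries on the line from the gauge through the sample, 45 mm from centre to centre, starting next to the sample and leaving no gap. So that nothing gets mixed up, put every loose bush of the other size into the open bin; leave the bottle and the marker pen alone.

Things in the scene. Friction and masses are not known exactly. Their poses are not given: they have to be found in the camera images.
- gauge: horizontal bench comparator, fixed: grey base plate, x = -55 to 55 mm, y = -75 to 140 mm, top 12 mm above the bench. Origin on the bench under the measuring axis, which is the gauge's y axis; its -x side faces the robot. On the line x = 0: anvil, gap for the part at y = 0, spindle, dial at y = 98 mm; on the bench, the sample in use at y = -110 mm and the row, unmarked, at y = -155, -200, -245 mm
- anvil (a point): middle of the anvil's flat face, gauge y = -16.5 mm, facing +y. The flat is 12 mm wide in x, with 28 degree lead-ins out to x = +-16 mm, top 17.7 mm above the bench; its block behind (y = -46 to -72 mm, x = -22 to 22 mm) is 34 mm high, a clamp screw on it 44 mm. A part pressed to the anvil has its axis at y = 0 if large, -2.5 mm if small, and comes out straight upwards
- spindle (a joint): how far the sprung spindle is pushed in (m), along +y, 0 to 0.012, 1.5 to 2.5 N. Free, its flat contact (shaped like the anvil, top 17.5 mm above the bench) is at gauge y = 10 mm, a gap narrower than any part; its lead-ins let a part push it back: hold the part by its upper portion just over the plate at x = -34 mm, slide it along +x to x = 0, and let go: the spindle presses it to the anvil
- dial (a point): centre of the dial's bezel, level with the bezel's top (44 mm above the bench). The bezel is a dark knurled ring 57 mm across and 14 mm high (30 to 44 mm above the bench), gripped across from above; the case below it is 52 mm across; dial face and needle lie 2 to 4 mm below the bezel's rim
- bezel (a joint): angle of the bezel and its scale (rad), stiff to turn (0.06 N m), stays where it is left, range -3.1 to 3.1. 0: zero mark towards the gauge's +x; grows clockwise seen from above
- zero_mark (a point): on the scale's zero line, 20 mm from the dial's axis: a broad black bar on the white face, with a white mark on the bezel's rim; it turns with the bezel. The scale has 50 small divisions
- needle (a joint): angle of the needle (rad), same zero and same sense as the bezel's: needle and bezel read alike when the needle stands on the zero mark. -1.8 with the gauge empty; each mm that the spindle is pushed in adds 0.45
- needle_tip (a point): on the black needle near its tip, 20 mm from the dial's axis
- tray: shallow wooden tray for the masters, 78 mm (its x) by 150 mm, fixed, two compartments 70 x 69 mm side by side along its y; floor 4 mm, rim and divider 10 mm above the bench. Origin on the bench under its centre; the compartments' middles lie at y = -37 and +37 mm
- bin: grey open stacking bin, 140 mm (its x) by 108 mm outside, 45 mm high, walls and floor 3 mm, fixed, empty, near the right front corner of the bench. Origin on the bench under its centre
- master_small: small setting master: plain steel disc 28 mm across and 7 mm high with an upright dark handle 16 mm across, 33 mm tall in all. Origin under its centre, z up. Starts in either compartment of the tray
- master_large: large setting master: the same with a disc 33 mm across; handle 16 mm across, 33 mm tall in all. Origin under its centre
- sample_small: sample, stuck to the bench: small turned steel bush: flange 28 mm across and 6 mm high below, barrel 20 mm across above it, 22 mm tall in all. Origin under its centre. The sample in use stands on the bench just off the anvil end of the gauge, on its axis at y = -110 mm; the sample not in use stands far from there, at the left
- sample_large: sample, stuck to the bench: large turned steel bush: flange 33 mm across and 7 mm high below, barrel 22 mm across above it, 26 mm tall in all. Origin under its centre. The sample in use stands on the bench just off the anvil end of the gauge, on its axis at y = -110 mm; the sample not in use stands far from there, at the left
- small1: small turned steel bush: flange 28 mm across and 6 mm high below, barrel 20 mm across above it, 22 mm tall in all. Stands loose on its flange; origin under its centre, z up. May be absent
- small2: small turned steel bush: flange 28 mm across and 6 mm high below, barrel 20 mm across above it, 22 mm tall in all. Stands loose on its flange; origin under its centre, z up. May be absent
- small3: small turned steel bush: flange 28 mm across and 6 mm high below, barrel 20 mm across above it, 22 mm tall in all. Stands loose on its flange; origin under its centre, z up. May be absent
- small4: small turned steel bush: flange 28 mm across and 6 mm high below, barrel 20 mm across above it, 22 mm tall in all. Stands loose on its flange; origin under its centre, z up. May be absent
- large1: large turned steel bush: flange 33 mm across and 7 mm high below, barrel 22 mm across above it, 26 mm tall in all. Stands loose on its flange; origin under its centre, z up. May be absent
- large2: large turned steel bush: flange 33 mm across and 7 mm high below, barrel 22 mm across above it, 26 mm tall in all. Stands loose on its flange; origin under its centre, z up. May be absent
- large3: large turned steel bush: flange 33 mm across and 7 mm high below, barrel 22 mm across above it, 26 mm tall in all. Stands loose on its flange; origin under its centre, z up. May be absent
- large4: large turned steel bush: flange 33 mm across and 7 mm high below, barrel 22 mm across above it, 26 mm tall in all. Stands loose on its flange; origin under its centre, z up. May be absent
- glue_bottle: squeeze bottle, 34 mm across and 95 mm tall, at the left; leave it alone
- pen: felt marker pen, 124 x 16 x 17 mm, lying near the front edge of the bench, left of the middle; leave it alone

How it is judged:
By the outcome, as a careful person would: the job done as asked, in the order asked, and still so for the second after the job is handed in, with the robot touching nothing.
Of small1, small2, small3, small4 only 2 to 4 are there at a start; the rules pass over those that are not, and their reading is None.
Of large1, large2, large3, large4 only 2 to 4 are there at a start; the rules pass over those that are not, and their reading is None.
At some moment in a run one of small1, small2, small3, small4, large1, large2, large3, large4 may be knocked a few centimetres aside while the robot is not near it.
It also fails if it takes over 210 s, if anything falls off the work surface, if the arm or the gripper's body presses on something with over 40 N, if the wrist force passes 120 N, or if a joint passes its speed limit or range.

## Working session

There is one attempt and no reset: what is moved stays moved. The work goes in short steps, Python scripts to look and compute and a tool call to move; the robot and the scene stay as the last step left them, time stands still between calls to the robot, and variables do not carry over. Pictures are saved under pics/ and viewed, at most 14 in all, crops included, and the job is handed in when it is done.

Besides the shell and the picture viewer there is one more tool, called after "Request:" as name(argument=value, ...), one argument or row to a line, values as JSON. apply_moves: Moves the arm, as the interface text tells. Its arguments: {"type":"object","properties":{"increments":{"type":"array"},"grip":{"type":"number"},"newtons":{"type":"number"}},"required":["increments"]}

```bash
ls; mkdir -p pics; cat > h.py <<'E'
import numpy as np, cv2
from cell import robot
def cap(n,f):
    c=robot.capture(n); cv2.imwrite('pics/'+f+'.png',cv2.cvtColor(c['img'],cv2.COLOR_RGB2BGR)); 
    np.savez('pics/'+f+'.npz',**{k:v for k,v in c.items()}); return c
def load(f): return dict(np.load('pics/'+f+'.npz',allow_pickle=True))
def foc(c): return c['img'].shape[0]/2/np.tan(np.radians(c['vfov'])/2)
def ray(c,u,v,z):
    "pixel -> world point on plane z"
    f=foc(c); d=np.array([(u-c['cx'])/f,-(v-c['cy'])/f,-1.])
    V=np.array(c['view']);R=V[:3,:3];o=-R.T@V[:3,3];w=R.T@d
    return o+w*(z-o[2])/w[2]
def proj(c,p):
    f=foc(c);V=np.array(c['view']);q=V[:3,:3]@np.array(p,float)+V[:3,3]
    return np.array([c['cx']+f*q[0]/-q[2],c['cy']-f*q[1]/-q[2]])
E
python3 - <<'E'
from h import *
for n in('scene','top'):
    c=cap(n,n+'0'); print({k:v for k,v in c.items() if k!='img'})
print(robot.get_state())
E
```

```text
pics
{'vfov': 52.34208506444294, 'cx': 278.04121847619064, 'cy': 210.06234836849322, 'view': array([[ 7.91245643e-01, -6.11492230e-01,  2.75399490e-03,
        -4.72082947e+02],
       [ 4.57786723e-01,  5.95330945e-01,  6.60312337e-01,
        -2.45791750e+02],
       [-4.05415402e-01, -5.21208517e-01,  7.50986041e-01,
        -7.27610462e+02],
       [ 0.00000000e+00,  0.00000000e+00,  0.00000000e+00,
         1.00000000e+00]])}
{'vfov': 52.071763717114, 'cx': 280.23462446426953, 'cy': 210.17954821341863, 'view': array([[ 4.45643251e-02, -9.99005213e-01, -1.61409867e-03,
        -1.02465911e+02],
       [ 9.74980268e-01,  4.31402744e-02,  2.18065114e-01,
        -5.44948690e+02],
       [-2.17778553e-01, -1.12916390e-02,  9.75932887e-01,
        -8.85731627e+02],
       [ 0.00000000e+00,  0.00000000e+00,  0.00000000e+00,
         1.00000000e+00]])}
{'time_s': 0.1, 'joints': array([-1.55030343e+00,  1.81479084e-01,  1.60784160e+00, -3.78074214e-06,
        1.35380664e+00, -2.06295757e-01]), 'joint_velocities': array([ 5.22558253e-04,  4.48522773e-06, -1.66078371e-03, -7.18756663e-04,
       -4.14850972e-04, -1.09233765e-03]), 'joint_efforts': array([ 6.93771381e-04, -4.34819019e+01, -3.42694080e+01,  7.02870847e-02,
        3.39854776e-02, -3.93341031e-05]), 'tool_pos': array([ 129.29726856, -559.80726669,  237.92539025]), 'orientation': array([-3.14008976e+00, -3.10743733e-04,  2.26789238e-01]), 'contact_force': array([-0.25781469, -0.15008318,  0.09506418]), 'torque': array([ 0.03472846, -0.01207345,  0.02862674]), 'grip_force': 0.0, 'opening': 87.99313094355479}
```

View pics/top0.png

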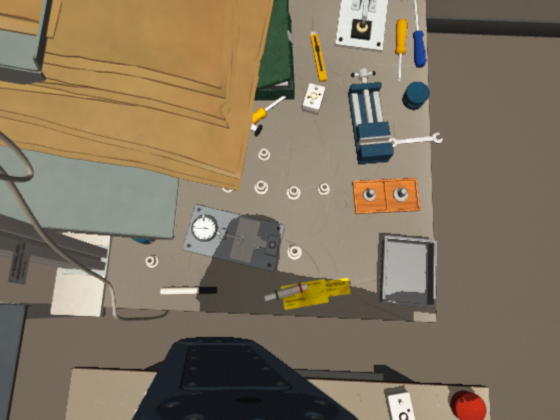

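View pics/scene0.png

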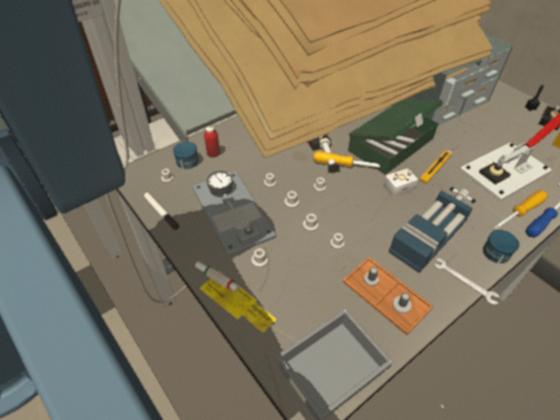

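The top view shows the gauge near (234,237), the sample at (294,252), the tray at (386,196) and the bin at (408,270). There are loose bushes at (264,154), (261,187), (293,192), (324,188) and (227,187), the last partly covered. I'll zoom in to check.

```bash
python3 - <<'E'
from h import *
c=load('top0'); i=cv2.cvtColor(c['img'],cv2.COLOR_RGB2BGR)
a=cv2.resize(i[135:275,130:330],None,fx=4,fy=4,interpolation=cv2.INTER_CUBIC)
cv2.imwrite('pics/z1.png',a)
c2=load('scene0'); i=cv2.cvtColor(c2['img'],cv2.COLOR_RGB2BGR)
cv2.imwrite('pics/z2.png',cv2.resize(i[140:320,150:440],None,fx=2.7,fy=2.7,interpolation=cv2.INTER_CUBIC))
for n,u,v in [('b',264,154),('b',261,187),('b',293,192),('b',324,188),('b',227,187),('samp',294,252),('other',152,261)]: print(n,ray(c,u,v,24)[:2].round(0))
for u,v in [(270,177),(320,181),(292,195),(311,218),(338,237),(260,253),(166,172)]: print('scene',ray(c2,u,v,24)[:2].round(0))
E
```

```text
b [691. -34.]
b [610. -31.]
b [ 601. -105.]
b [ 614. -177.]
b [606.  48.]
samp [ 463. -113.]
other [428. 203.]
scene [609.  46.]
scene [691. -34.]
scene [613. -29.]
scene [ 603. -105.]
scene [ 613. -177.]
scene [ 465. -113.]
scene [427. 206.]
```

View pics/z1.png

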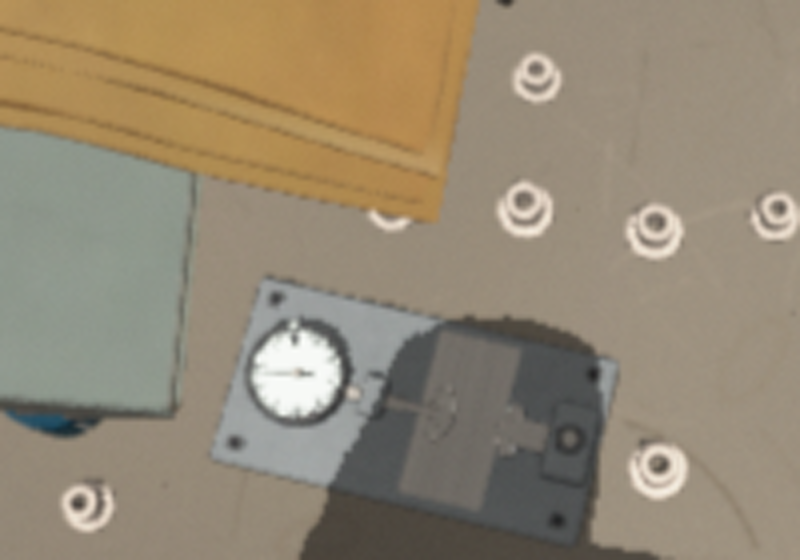

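View pics/z2.png

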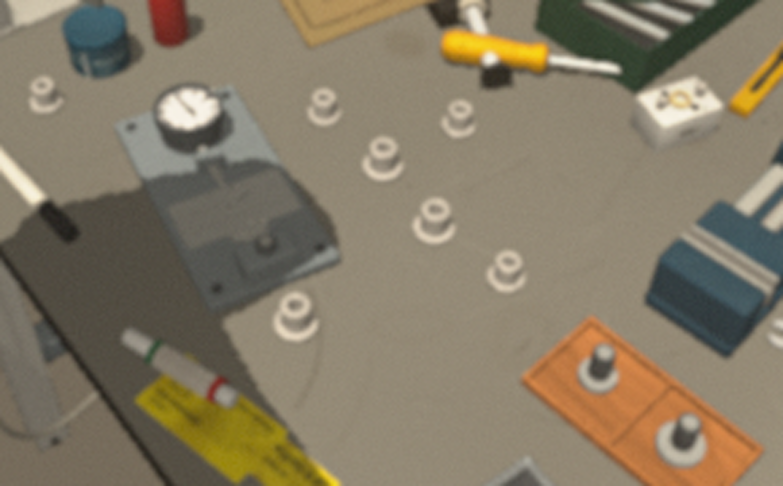

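Five loose bushes are visible. By flange width the sample and the bushes at about (611,-30) and (602,-105) look large, and the other three small. Next I'll measure widths, gauge pose, tray, bin, and the height of the overhanging cardboard.

```bash
python3 - <<'E'
from h import *
T=load('top0');S=load('scene0')
def blob(c,p,thr=150,r=16,z=4):
    u,v=proj(c,p).round().astype(int); g=c['img'].astype(int)
    m=((g.min(2)>thr)).astype(np.uint8)[v-r:v+r,u-r:u+r]
    n,l,s,ce=cv2.connectedComponentsWithStats(m,connectivity=8)
    if n<2: return None
    k=1+np.argmax(s[1:,4]); x,y,w,h,a=s[k]
    return x+u-r,y+v-r,w,h,a
P={'b1':(691,-34,10),'b2':(611,-30,10),'b3':(602,-105,10),'b4':(613,-177,10),'b5':(608,47,10),'samp':(464,-113,10),'oth':(428,204,10)}
for n,p in P.items():
    o=[n]
    for c in(T,S):
        q=blob(c,p,165 if c is T else 150); o.append(tuple(int(t) for t in q))
        f=foc(c);V=c['view'];d=-(V[:3,:3]@np.array(p)+V[:3,3])[2]
        o.append(round(q[2]*d/f,1))
    print(o)
def tri(a,b):
    A=[];B=[]
    for c,(u,v) in((T,a),(S,b)):
        o=ray(c,u,v,1e4);w=ray(c,u,v,0)-o;w/=np.linalg.norm(w);M=np.eye(3)-np.outer(w,w);A.append(M);B.append(M@o)
    return np.linalg.solve(sum(A),sum(B)).round(0)
print('card',tri((239,190),(265,157)))
print('dial',tri((204.5,228.2),(220.3,182)))
print('dialT',ray(T,204.5,228.25,44).round(1))
for q in[(195.5,204),(182.5,250.5),(285,225.5),(275.5,271)]: print('plate',ray(T,*q,12).round(1))
i=cv2.cvtColor(T['img'],cv2.COLOR_RGB2BGR)
a=cv2.resize(i[165:315,345:445],None,fx=5,fy=4*1.0+1,interpolation=cv2.INTER_CUBIC)
b=cv2.cvtColor(S['img'],cv2.COLOR_RGB2BGR)[255:335,340:435]
b=cv2.resize(b,None,fx=3,fy=3,interpolation=cv2.INTER_CUBIC)
C=np.zeros((600,800,3),np.uint8);C[:600,:500]=a[:600];C[:240,505:790]=b;cv2.imwrite('pics/z3.png',C)
E
```

```text
['b1', (259, 149, 11, 11, 67), np.float64(26.3), (317, 177, 8, 7, 29), np.float64(18.4)]
['b2', (254, 181, 14, 13, 94), np.float64(32.9), (284, 199, 15, 8, 48), np.float64(33.4)]
['b3', (287, 186, 14, 14, 98), np.float64(32.8), (306, 213, 10, 9, 54), np.float64(21.3)]
['b4', (318, 183, 12, 12, 68), np.float64(28.1), (334, 233, 9, 8, 48), np.float64(18.5)]
['b5', (223, 188, 9, 4, 16), np.float64(21.1), (266, 173, 8, 7, 33), np.float64(18.6)]
['samp', (287, 246, 15, 14, 121), np.float64(34.0), (251, 248, 16, 18, 127), np.float64(31.8)]
['oth', (146, 257, 12, 11, 68), np.float64(27.1), (162, 169, 7, 6, 24), np.float64(16.4)]
card [570.   8. 133.]
dial [505.  90.  36.]
dialT [504.1  88.   44. ]
plate [565.7 119.7  12. ]
plate [456.3 139.6  12. ]
plate [524.2 -90.2  12. ]
plate [419.5 -73.2  12. ]
```

View pics/z3.png

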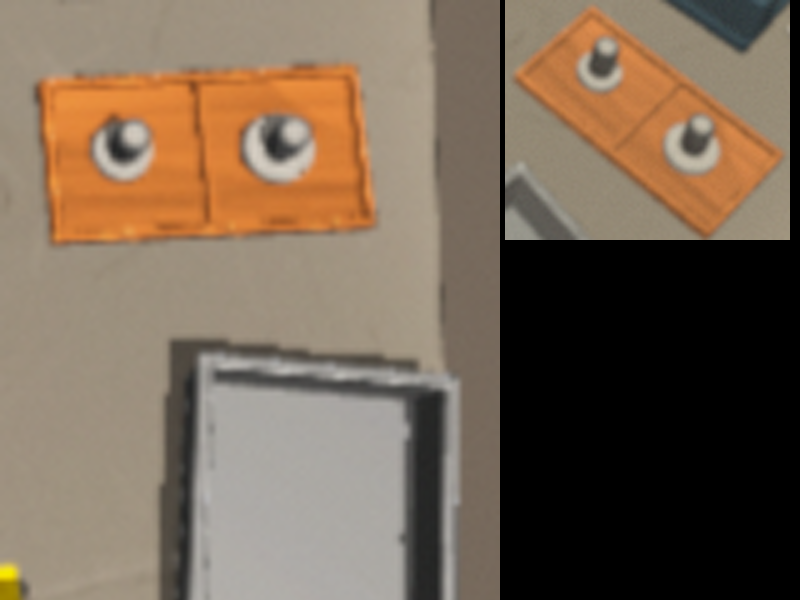

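Sample and bushes b2 and b3 are large, with 33 mm flanges. The right-hand master is the larger one. Now I'll check the overhang's height and the tray and bin poses.

```bash
cat >> h.py <<'E'
def tri(cs,ps):
    A=[];B=[];L=[]
    for c,(u,v) in zip(cs,ps):
        V=np.array(c['view']);o=-V[:3,:3].T@V[:3,3];w=ray(c,u,v,0)-o;w/=np.linalg.norm(w);M=np.eye(3)-np.outer(w,w);A.append(M);B.append(M@o);L.append((o,M))
    p=np.linalg.solve(sum(A),sum(B)); return p.round(1),[round(float(np.linalg.norm(M@(p-o))),1) for o,M in L]
E
python3 - <<'E'
from h import *
T=load('top0');S=load('scene0')
for c in(T,S): print('cam',(-c['view'][:3,:3].T@c['view'][:3,3]).round())
print('card',tri((T,S),((239,190),(265,157))))
for z in(0,100,200,300,500): print(z,ray(T,239,190,z).round(),proj(S,ray(T,239,190,z)).round(), 'grey',ray(T,178.7,178.7,z).round(),proj(S,ray(T,178.7,178.7,z)).round())
f=lambda x,y:(345+x/5,165+y/5)
for n,q,z in[('tl',(38,80),10),('tr',(357,66),10),('br',(375,228),10),('bl',(53,243),10),('ms',(123,150),11),('ml',(279,148),11),('mlh',(293,134),33),('bin_tl',(200,353),45),('bin_tr',(458,378),45)]:
    print(n,ray(T,*f(*q),z).round(1))
g=lambda x,y:(340+(x-505)/3,255+y/3)
for n,q,z in[('ms',(600,76),7.5),('ml',(692,151),7.5),('msh',(607,45),33),('mlh',(702,121),33),('t',(593,7),10),('r',(781,155),10),('b',(710,238),10),('l',(516,74),10)]:
    print('S',n,ray(S,*g(*q),z).round(1))
for q in[(381,236),(436,240),(435,307),(382,302)]: print('bin',ray(T,*q,45).round(1))
i=cv2.cvtColor(S['img'],cv2.COLOR_RGB2BGR)
cv2.imwrite('pics/z4.png',cv2.resize(i[40:240,120:330],None,fx=3,fy=3,interpolation=cv2.INTER_CUBIC))
E
```

```text
cam [343. -89. 983.]
cam [ 191. -522.  710.]
card (array([570.3,   7.7, 132.7]), [1.2, 1.2])
0 [607.  22.   0.] [276. 190.] grey [628. 168.   0.] [247. 153.]
100 [580.  11. 100.] [269. 166.] grey [599. 142. 100.] [241. 131.]
200 [553.  -0. 200.] [260. 136.] grey [570. 115. 200.] [233. 104.]
300 [526. -12. 300.] [249.  98.] grey [541.  89. 300.] [224.  69.]
500 [473. -34. 500.] [217. -18.] grey [483.  37. 500.] [194. -37.]
tl [ 638.  -244.7   10. ]
tr [ 651.5 -394.8   10. ]
br [ 573.5 -401.3   10. ]
bl [ 559.7 -252.2   10. ]
ms [ 605.4 -284.4   11. ]
ml [ 609.6 -357.2   11. ]
mlh [ 610.5 -357.6   33. ]
bin_tl [ 505.1 -311.4   45. ]
bin_tr [ 499.  -424.7   45. ]
S ms [ 602.9 -284.9    7.5]
S ml [ 608.7 -356.7    7.5]
S msh [ 607.8 -280.3   33. ]
S mlh [ 613.6 -352.9   33. ]
S t [ 636.4 -245.5   10. ]
S r [ 648.  -392.1   10. ]
S b [ 572.6 -401.5   10. ]
S l [ 560.1 -252.1   10. ]
bin [ 503.8 -302.6   45. ]
bin [ 500.3 -423.4   45. ]
bin [ 356.  -416.4   45. ]
bin [ 361.4 -303.8   45. ]
```

View pics/z4.png

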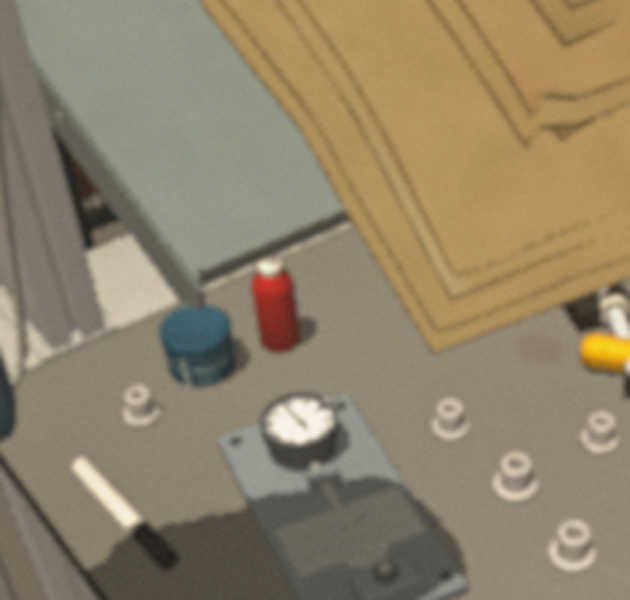

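```bash
python3 - <<'E'
from h import *
T=load('top0');S=load('scene0')
s=lambda x,y:(120+x/3,40+y/3)
print('grey near corner',tri((T,S),((173.7,237.5),s(202,277))))
print('grey far',tri((T,S),((178.7,178.7),s(345,212))))
print('inner',tri((T,S),((130+437/4,135+165/4),s(455,293))), tri((T,S),((234,178),s(455,293))))
i=cv2.cvtColor(T['img'],cv2.COLOR_RGB2BGR)
cv2.imwrite('pics/z5.png',cv2.resize(i[0:245,0:300],None,fx=2.4,fy=2.4,interpolation=cv2.INTER_CUBIC))
E
```

```text
grey near corner (array([461.4, 119.7, 176.8]), [0.5, 0.5])
grey far (array([576.8, 121.6, 177. ]), [0.3, 0.3])
inner (array([585.6,   4.3, 177.2]), [1.7, 1.7]) (array([587.9,  13.7, 168.5]), [2.3, 2.3])
```

View pics/z5.png

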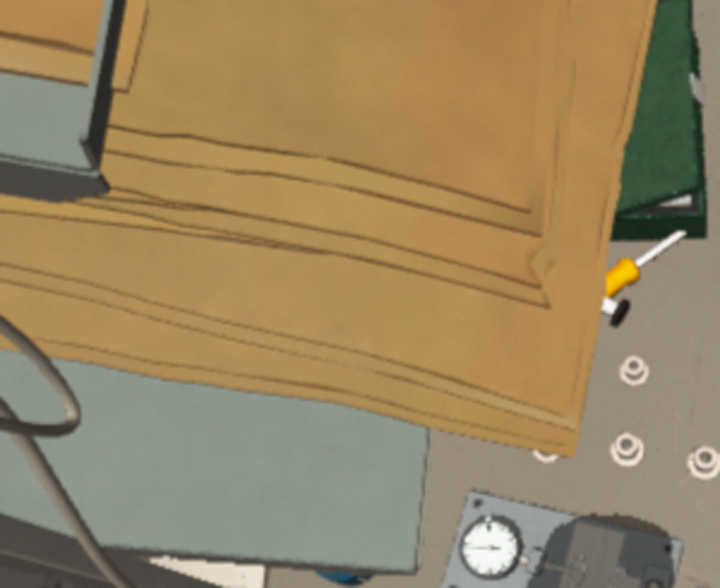

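The overhang is solid furniture. A grey shelf starts at y≈120, z≈177, and a sheet hangs from it down to (570,8,133), over one small bush and close to the dial. I'll therefore lean the tool towards −y. Next is the gauge fit.

```bash
python3 - <<'E'
from h import *
T=load('top0');S=load('scene0')
s=lambda x,y:(120+x/3,40+y/3); z2=lambda x,y:(150+x/2.7,140+y/2.7)
G=np.array([(55,140),(-55,140),(55,-75),(-55,-75),(0,98),(0,-110)],float)
W=np.array([(565.7,119.7),(456.3,139.6),(524.2,-90.2),(419.5,-73.2),(504.1,88),(464,-113)])
def fit(G,W):
    g=G-G.mean(0);w=W-W.mean(0);a=np.arctan2((g[:,0]*w[:,1]-g[:,1]*w[:,0]).sum(),(g*w).sum())
    R=np.array([[np.cos(a),-np.sin(a)],[np.sin(a),np.cos(a)]]);t=W.mean(0)-R@G.mean(0)
    return a,t,(W-(G@R.T+t)).round(1).tolist()
print(fit(G,W))
Ws=[ray(S,*s(349,397),12)[:2],ray(S,*s(220,436),12)[:2],ray(S,*z2(340,259),12)[:2],ray(S,*z2(212,310),12)[:2],ray(S,*s(300,422),43)[:2],(465,-113)]
print(np.round(Ws,1).tolist(),fit(G,np.array(Ws)))
# cardboard right edge: match by scan over z
for v in (170,150,130,110,90):
    # top edge col between (239,190)->(275,0)
    u=239+(190-v)*36/190
    best=min(((abs((q:=proj(S,ray(T,u,v,z)))[1]-(157-(q[0]-265)*122/225)),z,q) for z in range(0,400,5)),key=lambda t:t[0])
    print(v,best[1],ray(T,u,v,best[1]).round(),best[2].round())
E
```

```text
(np.float64(-0.18531423577555267), array([485.34297717,  -7.51327519]), [[0.5, -0.3], [-0.8, -0.6], [-1.4, 1.2], [2.0, -2.1], [0.7, -0.8], [-1.1, 2.6]])
[[562.4, 116.5], [460.2, 140.8], [520.9, -90.7], [417.2, -70.9], [502.3, 88.1], [465.0, -113.0]] (np.float64(-0.19615935639850746), array([484.17867813,  -7.50624733]), [[-3.0, -2.6], [2.7, 0.2], [-2.6, 1.0], [1.6, -0.6], [-0.9, -0.5], [2.3, 2.4]])
170 140 [612.   1. 140.] [284. 147.]
150 150 [652.  -5. 150.] [301. 137.]
130 160 [692. -11. 160.] [318. 128.]
110 165 [734. -16. 165.] [335. 119.]
90 175 [774. -22. 175.] [352. 110.]
```

Request:
apply_moves(
  increments=[
    {"delta_pos": [0.06, 0.02, 0], "dr": [0, 0, 0.16]},
    {"delta_pos": [0.06, 0.02, 0], "dr": [0, 0, 0.16]},
    {"delta_pos": [0.06, 0.02, 0], "dr": [0, 0, 0.16]},
    {"delta_pos": [0.06, 0.02, 0], "dr": [0, 0, 0.16]},
    {"delta_pos": [0.06, 0.03, 0], "dr": [0, 0, 0.16]},
    {"delta_pos": [0.06, 0.03, 0], "dr": [0, 0, 0.16]},
    {"delta_pos": [0.06, 0.03, 0], "dr": [0, 0, 0.16]},
    {"delta_pos": [0.06, 0.034, 0], "dr": [0, 0, 0.029]},
  ],
  grip=0.4,
  newtons=25,
)

```text
time_s: 1.1
tool_pos: [590.1, -365.4, 238.1]
orientation: [-3.141, -0.0, 1.378]
contact_force: [0.3, 0.1, 0.2]
opening: 52.9
grip_force: 0.0
```

Request:
apply_moves(
  increments=[
    {"delta_pos": [0.007, 0.004, -0.06], "dr": [0.138, -0.027, 0]},
    {"delta_pos": [0.007, 0.004, -0.06], "dr": [0.138, -0.027, 0]},
    {"delta_pos": [0.005, 0.004, -0.058], "dr": [0.138, -0.027, 0]},
    {"delta_pos": [0, 0, -0.001], "dr": [0, 0, 0]},
    {"delta_pos": [0, 0, 0], "dr": [0, 0, 0]},
  ],
)

```text
time_s: 1.72
tool_pos: [608.3, -355.2, 61.8]
orientation: [3.141, -0.419, 1.376]
contact_force: [0.5, 0.3, 1.0]
opening: 52.6
grip_force: 0.0
```

```bash
python3 - <<'E'
from h import *
T=cap('top','t1');S=cap('scene','s1'); print(robot.get_state()['tool_pos'],robot.get_state()['orientation'])
a=cv2.cvtColor(T['img'],cv2.COLOR_RGB2BGR)[160:230,340:440];b=cv2.cvtColor(S['img'],cv2.COLOR_RGB2BGR)[220:345,320:460]
C=np.zeros((600,800,3),np.uint8);C[:280,:400]=cv2.resize(a,None,fx=4,fy=4,interpolation=2);b=cv2.resize(b,None,fx=2.8,fy=2.8,interpolation=2);C[:b.shape[0],405:405+b.shape[1]]=b;cv2.imwrite('pics/z6.png',C[:360])
E
```

```text
[ 610.193612   -356.2373931    66.00696356] [ 3.1339932  -0.41502663  1.38009469]
```

View pics/z6.png

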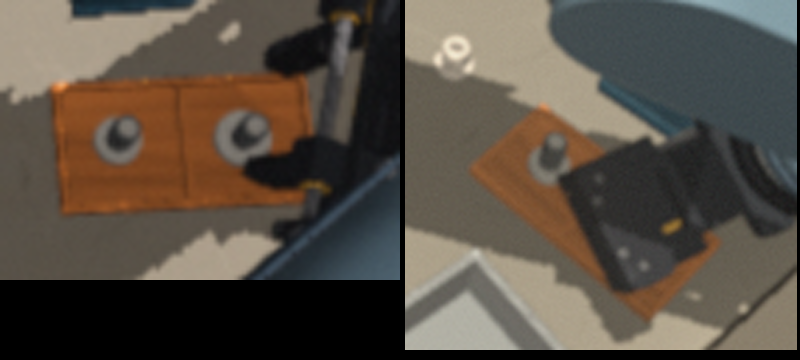

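The fingers straddle the large (right-hand) master, whose handle is at crop (250,128). I'll descend and grip.

Request:
apply_moves(
  increments=[
    {"delta_pos": [0, 0.002, -0.03], "dr": [0, 0, 0]},
    {"delta_pos": [0, 0, -0.013], "dr": [0, 0, 0]},
    {"delta_pos": [0, 0, 0], "dr": [0, 0, 0]},
  ],
)

```text
time_s: 2.2
tool_pos: [608.2, -352.6, 18.7]
orientation: [3.141, -0.42, 1.377]
contact_force: [0.2, -0.5, 0.4]
opening: 53.1
grip_force: 0.0
```

Request:
apply_moves(
  increments=[
    {"delta_pos": [0, 0, 0], "dr": [0, 0, 0]},
    {"delta_pos": [0, 0, 0], "dr": [0, 0, 0]},
    {"delta_pos": [0, 0, 0], "dr": [0, 0, 0]},
    {"delta_pos": [0, 0, 0], "dr": [0, 0, 0]},
  ],
  grip=1,
  newtons=25,
)

```text
time_s: 2.7
tool_pos: [607.8, -352.8, 17.0]
orientation: [-3.142, -0.422, 1.376]
contact_force: [1.1, -0.6, 3.7]
opening: 15.5
grip_force: 25.3
```

Request:
apply_moves(
  increments=[
    {"delta_pos": [0, 0, 0], "dr": [0, 0, 0]},
    {"delta_pos": [0, 0, 0], "dr": [0, 0, 0]},
  ],
)

```text
time_s: 2.95
tool_pos: [607.8, -352.8, 17.0]
orientation: [-3.141, -0.422, 1.376]
contact_force: [1.0, -0.7, 2.7]
opening: 15.1
grip_force: 25.0
```

Gripped. Lifting and carrying the master to the gauge's −x side.

Request:
apply_moves(
  increments=[
    {"delta_pos": [0, 0, 0.035], "dr": [0, 0, 0]},
    {"delta_pos": [0, 0.005, 0.03], "dr": [0, 0, 0]},
    {"delta_pos": [-0.01, 0.03, 0], "dr": [0, 0, 0]},
    {"delta_pos": [-0.02, 0.045, 0], "dr": [0, 0, 0]},
    {"delta_pos": [-0.02, 0.045, 0], "dr": [0, 0, 0]},
    {"delta_pos": [-0.02, 0.045, 0], "dr": [0, 0, 0]},
    {"delta_pos": [-0.02, 0.045, 0], "dr": [0, 0, 0]},
    {"delta_pos": [-0.02, 0.045, 0], "dr": [0, 0, 0]},
  ],
)

```text
time_s: 3.95
tool_pos: [496.5, -91.1, 81.5]
orientation: [-3.14, -0.422, 1.375]
contact_force: [0.6, -0.2, -0.4]
opening: 15.3
grip_force: 25.0
```

Request:
apply_moves(
  increments=[
    {"delta_pos": [-0.02, 0.045, 0], "dr": [0, 0, 0]},
    {"delta_pos": [-0.02, 0.04, 0], "dr": [0, 0, 0]},
    {"delta_pos": [-0.006, 0.012, 0], "dr": [0, 0, 0]},
    {"delta_pos": [0, 0, 0], "dr": [0, 0, 0]},
    {"delta_pos": [0, 0, 0], "dr": [0, 0, 0]},
  ],
)

```text
time_s: 4.58
tool_pos: [452.7, 3.1, 82.0]
orientation: [3.141, -0.421, 1.375]
contact_force: [0.6, -0.0, 0.0]
opening: 14.7
grip_force: 25.0
```

```bash
python3 - <<'E'
from h import *
T=cap('top','t2');S=cap('scene','s2'); print(robot.get_state()['tool_pos'],robot.get_state()['orientation'])
a=cv2.cvtColor(T['img'],cv2.COLOR_RGB2BGR)[190:290,170:310];b=cv2.cvtColor(S['img'],cv2.COLOR_RGB2BGR)[150:280,180:310]
C=np.zeros((400,800,3),np.uint8);a=cv2.resize(a,None,fx=3,fy=3,interpolation=2);C[:a.shape[0],:a.shape[1]]=a;b=cv2.resize(b,None,fx=2.9,fy=2.9,interpolation=2);C[:b.shape[0],422:422+b.shape[1]]=b;cv2.imwrite('pics/z7.png',C)
E
```

```text
[452.51570249   3.12574016  81.86249237] [ 3.14140014 -0.42132838  1.37485081]
```

View pics/z7.png

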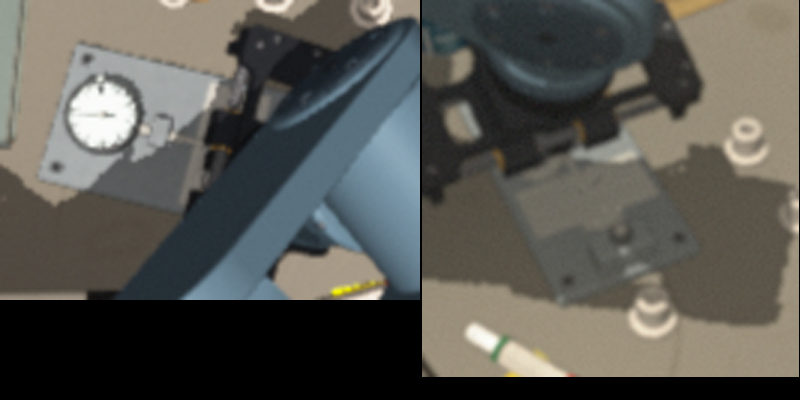

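Request:
apply_moves(
  increments=[
    {"delta_pos": [0, 0.002, -0.035], "dr": [0, 0, 0]},
    {"delta_pos": [0, 0, -0.02], "dr": [0, 0, 0]},
    {"delta_pos": [0, 0, 0], "dr": [0, 0, 0]},
    {"delta_pos": [0, 0, 0], "dr": [0, 0, 0]},
  ],
)

```text
time_s: 5.18
tool_pos: [452.1, 5.8, 27.2]
orientation: [-3.141, -0.422, 1.375]
contact_force: [-0.5, 0.4, -1.3]
opening: 15.1
grip_force: 25.0
```

Request:
apply_moves(
  increments=[
    {"delta_pos": [0.005, -0.001, 0], "dr": [0, 0, 0]},
    {"delta_pos": [0.005, -0.001, 0], "dr": [0, 0, 0]},
    {"delta_pos": [0.003, -0.0005, 0], "dr": [0, 0, 0]},
    {"delta_pos": [0, 0, 0], "dr": [0, 0, 0]},
  ],
)

```text
time_s: 5.68
tool_pos: [464.9, 3.7, 26.8]
orientation: [-3.141, -0.421, 1.376]
contact_force: [-0.7, -1.9, -0.4]
opening: 15.2
grip_force: 25.0
```

Request:
apply_moves(
  increments=[
    {"delta_pos": [0.003, -0.0005, 0], "dr": [0, 0, 0]},
    {"delta_pos": [0.003, -0.0005, 0], "dr": [0, 0, 0]},
    {"delta_pos": [0, 0, 0], "dr": [0, 0, 0]},
  ],
)

```text
time_s: 6.05
tool_pos: [470.7, 2.8, 26.6]
orientation: [-3.141, -0.422, 1.376]
contact_force: [-1.9, -0.8, -1.7]
opening: 15.2
grip_force: 25.0
```

Request:
apply_moves(
  increments=[
    {"delta_pos": [0.003, -0.0006, 0], "dr": [0, 0, 0]},
    {"delta_pos": [0.003, -0.0006, 0], "dr": [0, 0, 0]},
    {"delta_pos": [0, 0, 0], "dr": [0, 0, 0]},
  ],
)

```text
time_s: 6.42
tool_pos: [477.4, 1.3, 26.9]
orientation: [3.141, -0.421, 1.376]
contact_force: [-1.3, -1.7, -1.1]
opening: 15.2
grip_force: 25.0
```

Request:
apply_moves(
  increments=[
    {"delta_pos": [0.003, -0.0006, 0], "dr": [0, 0, 0]},
    {"delta_pos": [0.0025, -0.0005, 0], "dr": [0, 0, 0]},
    {"delta_pos": [0, 0, 0], "dr": [0, 0, 0]},
  ],
)

```text
time_s: 6.8
tool_pos: [482.9, 0.2, 26.9]
orientation: [3.141, -0.421, 1.376]
contact_force: [0.1, -3.0, -1.8]
opening: 15.3
grip_force: 25.0
```

```bash
python3 - <<'E'
from h import *
for k in range(3):
    s=robot.get_state(); print(s['tool_pos'].round(1),s['contact_force'].round(1),s['torque'].round(2))
E
```

```text
[4.829e+02 2.000e-01 2.690e+01] [ 0.1 -3.  -1.8] [-0.68 -0.03  0.  ]
[4.829e+02 2.000e-01 2.690e+01] [ 0.1 -3.  -1.8] [-0.68 -0.03  0.  ]
[4.829e+02 2.000e-01 2.690e+01] [ 0.1 -3.  -1.8] [-0.68 -0.03  0.  ]
```

Request:
apply_moves(
  increments=[
    {"delta_pos": [0.0025, -0.0005, 0], "dr": [0, 0, 0]},
    {"delta_pos": [0, 0, -0.0015], "dr": [0, 0, 0]},
    {"delta_pos": [0, 0, 0], "dr": [0, 0, 0]},
  ],
)

```text
time_s: 7.18
tool_pos: [485.0, -0.1, 25.3]
orientation: [3.141, -0.422, 1.376]
contact_force: [0.3, -1.9, -0.9]
opening: 15.0
grip_force: 25.0
```

Request:
apply_moves(
  increments=[
    {"delta_pos": [0, 0, 0], "dr": [0, 0, 0]},
    {"delta_pos": [0, 0, 0], "dr": [0, 0, 0]},
    {"delta_pos": [0, 0, 0], "dr": [0, 0, 0]},
  ],
  grip=0.45,
)

```text
time_s: 7.55
tool_pos: [484.4, 0.4, 25.2]
orientation: [-3.14, -0.422, 1.376]
contact_force: [-0.1, 0.6, -0.1]
opening: 42.8
grip_force: 0.0
```

Request:
apply_moves(
  increments=[
    {"delta_pos": [0, -0.008, 0.02], "dr": [0, 0, 0]},
    {"delta_pos": [0, -0.016, 0.04], "dr": [0, 0, 0]},
    {"delta_pos": [0, -0.02, 0.04], "dr": [0, 0, 0]},
    {"delta_pos": [0, -0.06, 0.02], "dr": [0, 0, 0]},
    {"delta_pos": [0, -0.06, 0], "dr": [0, 0, 0]},
    {"delta_pos": [0, -0.06, 0], "dr": [0, 0, 0]},
    {"delta_pos": [0, -0.06, 0], "dr": [0, 0, 0]},
    {"delta_pos": [0, 0, 0], "dr": [0, 0, 0]},
  ],
)

```text
time_s: 8.55
tool_pos: [484.3, -287.3, 144.7]
orientation: [-3.142, -0.421, 1.371]
contact_force: [0.2, -0.5, -0.1]
opening: 48.8
grip_force: 0.0
```

```bash
python3 - <<'E'
from h import *
T=cap('top','t3');S=cap('scene','s3'); print(robot.get_state()['tool_pos'],robot.get_state()['orientation'])
a=cv2.cvtColor(T['img'],cv2.COLOR_RGB2BGR)[190:290,170:310];b=cv2.cvtColor(S['img'],cv2.COLOR_RGB2BGR)[150:280,180:310]
C=np.zeros((400,800,3),np.uint8);a=cv2.resize(a,None,fx=3,fy=3,interpolation=2);C[:a.shape[0],:a.shape[1]]=a;b=cv2.resize(b,None,fx=2.9,fy=2.9,interpolation=2);C[:b.shape[0],422:422+b.shape[1]]=b;cv2.imwrite('pics/z8.png',C)
E
```

```text
[ 484.20494813 -282.87695109  144.45081714] [-3.13969226 -0.42325946  1.37421426]
```

View pics/z8.png

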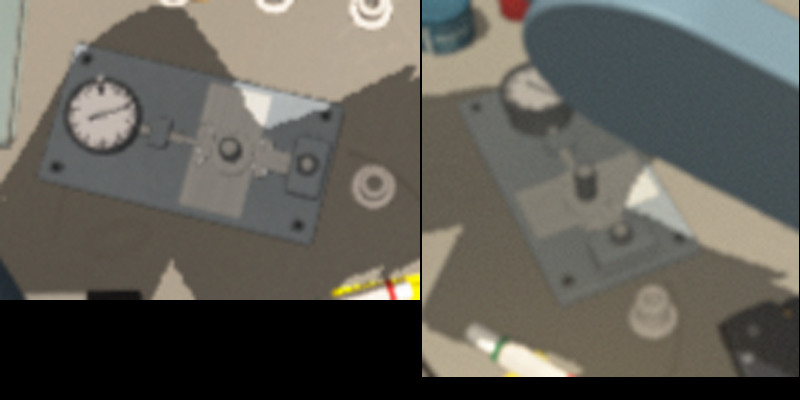

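The master is seated and the needle swung to the expected side. The zero mark is at crop (100,78). Next I'll measure bezel and needle angles, and where the bottle and jar stand, so the gripper body clears them.

```bash
cat >> h.py <<'E'
YAW=-0.19
def polar(c,ctr,r,z,n=180):
    "brightness vs clockwise angle from gauge +x around dial centre"
    g=cv2.cvtColor(c['img'],cv2.COLOR_RGB2GRAY); a=np.linspace(-np.pi,np.pi,n,endpoint=False)
    m=np.array([proj(c,(ctr[0]+r*np.cos(YAW-t),ctr[1]+r*np.sin(YAW-t),z)) for t in a],np.float32)
    return a,cv2.remap(g,m[:,0].reshape(1,-1),m[:,1].reshape(1,-1),cv2.INTER_CUBIC)[0].astype(int)
E
python3 - <<'E'
from h import *
T=load('t3');S=load('scene0');T0=load('top0')
print('bottle',ray(S,213.3,156,0).round(),'jar',ray(S,186.7,166,0).round(), 'jar top r', ray(S,185,152,30).round())
for nm,c in(('t0',T0),('t3',T)):
  i=c['img'].astype(int).sum(2)
  # dial centre: dark ring centroid of white face
  u,v=proj(c,(504,88,42)).round().astype(int)
  m=(i[v-14:v+15,u-14:u+15]>(420 if nm=='t0' else 330)).astype(np.uint8)
  pts=np.argwhere(m)[:,::-1]; (cx,cy),r=cv2.minEnclosingCircle(pts[np.hypot(*(pts-14).T)<11.5].astype(np.float32))
  ctr=ray(c,cx+u-14,cy+v-14,41); print(nm,ctr.round(1),r)
  for R,z in((12,41),(16,41),(20,41),(26.5,44)):
    a,b=polar(c,ctr,R,z,60); print(R,dict(zip(a.round(1),b)) if 0 else ' '.join(map(str,b)))
x=cv2.cvtColor(T['img'],cv2.COLOR_RGB2BGR)[212:246,188:222]; y=cv2.cvtColor(T0['img'],cv2.COLOR_RGB2BGR)[212:246,188:222]
f=lambda q:cv2.resize(cv2.normalize(q,None,0,255,cv2.NORM_MINMAX),None,fx=11,fy=11,interpolation=2)
cv2.imwrite('pics/z9.png',np.hstack([f(y),f(x)]))
E
```

```text
bottle [556. 211.   0.] jar [486. 219.   0.] jar top r [495. 234.  30.]
t0 [505.6  89.8  41. ] 10.983724594116211
12 248 248 248 248 248 248 248 248 248 248 251 238 214 213 231 243 247 249 248 248 248 248 248 248 248 249 250 250 249 248 248 248 248 248 248 248 248 248 248 247 247 248 249 251 250 248 248 248 248 248 248 248 248 248 248 248 248 248 248 248
16 247 248 248 247 246 247 248 248 248 248 247 247 229 224 239 246 249 248 248 248 247 246 248 248 247 233 196 202 231 249 248 248 244 245 249 249 248 246 243 239 245 248 247 247 245 244 246 248 248 247 247 243 245 246 248 249 248 246 246 247
20 245 245 243 228 235 247 246 245 244 235 239 247 238 234 233 227 242 247 245 248 243 236 238 240 246 227 138 139 211 248 239 228 207 200 226 232 231 241 217 195 219 237 238 234 239 227 230 242 239 238 240 220 198 237 242 242 237 211 210 235
26.5 115 133 128 123 120 116 112 114 100 99 116 121 122 112 104 110 124 118 101 92 96 104 114 106 101 103 172 204 121 92 101 87 89 88 95 84 85 88 78 79 84 74 80 84 85 85 94 71 92 107 112 117 125 113 101 113 113 100 119 113
t3 [505.1  90.1  41. ] 10.72405147
[... 221 characters left out ...]
8 188 188 188 188 187 187 187
16 188 188 188 183 182 184 188 188 188 187 186 187 187 187 187 185 187 188 188 189 187 183 185 187 185 171 138 131 157 185 188 186 183 183 188 187 189 183 159 135 139 170 189 185 181 178 183 187 188 185 180 176 180 185 188 188 186 176 177 185
20 174 180 174 149 158 180 178 174 177 158 159 179 183 181 174 149 168 184 180 184 181 164 168 170 179 164 94 78 133 179 175 159 141 132 153 163 167 170 140 106 131 161 168 164 164 145 163 173 166 168 165 134 131 165 173 172 159 129 134 162
26.5 72 73 75 72 70 69 70 71 63 62 69 71 76 72 67 66 75 75 65 60 60 65 75 75 71 72 106 136 86 69 76 72 69 65 72 62 63 69 58 60 62 58 64 62 61 63 62 53 59 68 71 70 74 62 67 69 77 69 72 77
```

View pics/z9.png

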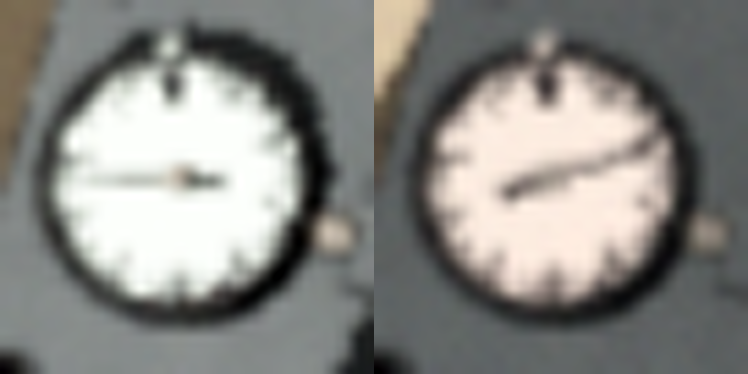

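The needle reads about 1.0 and the zero mark about −0.36, so the bezel needs roughly +1.35 rad clockwise. I'll do it in two strokes, with the tool leaning 45° towards the robot side and clear of the shelf.

Request:
apply_moves(
  increments=[
    {"delta_pos": [-0.007, 0.039, -0.005], "dr": [0.179, -0.035, 0]},
    {"delta_pos": [-0.007, 0.039, -0.005], "dr": [0.179, -0.035, 0]},
    {"delta_pos": [-0.007, 0.039, -0.005], "dr": [0, 0, -0.17]},
    {"delta_pos": [-0.007, 0.039, -0.005], "dr": [0, 0, -0.17]},
    {"delta_pos": [-0.007, 0.039, -0.005], "dr": [0, 0, -0.17]},
    {"delta_pos": [-0.007, 0.039, -0.005], "dr": [0, 0, -0.17]},
    {"delta_pos": [-0.007, 0.039, -0.005], "dr": [0, 0, 0]},
    {"delta_pos": [-0.007, 0.037, -0.005], "dr": [0, 0, 0]},
  ],
  grip=0.14,
)

```text
time_s: 9.65
tool_pos: [427.2, 30.2, 104.7]
orientation: [-3.139, -0.787, 0.696]
contact_force: [1.2, -0.2, 0.4]
opening: 75.9
grip_force: 0.0
```

Request:
apply_moves(
  increments=[
    {"delta_pos": [0, 0, 0], "dr": [0, 0, 0]},
    {"delta_pos": [0, 0, 0], "dr": [0, 0, 0]},
  ],
)

```text
time_s: 9.9
tool_pos: [428.8, 27.1, 105.4]
orientation: [3.141, -0.787, 0.698]
contact_force: [0.4, -0.3, 0.4]
opening: 75.6
grip_force: 0.0
```

```bash
cat >> h.py <<'E'
from scipy.spatial.transform import Rotation as Ro
def st():
    s=robot.get_state(); R=Ro.from_euler('xyz',s['orientation']).as_matrix()
    z=R[:,2];L=-z[:2]/np.linalg.norm(z[:2]+1e-9)
    print('pos',s['tool_pos'].round(1),'z',z.round(3),'Lang',np.degrees(np.arctan2(L[1],L[0])).round(1),'lean',np.degrees(np.arccos(-z[2])).round(1),'close',R[:,1].round(3),'F',s['contact_force'].round(1),'j',s['joints'].round(2)); return s
E
python3 -c "from h import *; st()"
```

```text
pos [428.8  27.1 105.4] z [ 0.543  0.455 -0.706] Lang -140.0 lean 45.1 close [ 0.642 -0.766  0.   ] F [ 0.4 -0.3  0.4] j [-0.84 -0.1   2.46  0.97  1.03 -0.6 ]
```

Request:
apply_moves(
  increments=[
    {"delta_pos": [0, 0, -0.025], "dr": [0, 0, 0]},
    {"delta_pos": [0, 0, -0.024], "dr": [0, 0, 0]},
    {"delta_pos": [0.03, 0.025, 0], "dr": [0, 0, 0]},
    {"delta_pos": [0.03, 0.025, 0], "dr": [0, 0, 0]},
    {"delta_pos": [0.018, 0.015, 0], "dr": [0, 0, 0]},
    {"delta_pos": [0, 0, 0], "dr": [0, 0, 0]},
    {"delta_pos": [0, 0, 0], "dr": [0, 0, 0]},
  ],
)

```text
time_s: 10.78
tool_pos: [506.4, 91.2, 55.8]
orientation: [-3.14, -0.786, 0.695]
contact_force: [-0.3, 0.3, -0.3]
opening: 76.1
grip_force: 0.0
```

Request:
apply_moves(
  increments=[
    {"delta_pos": [0, 0, -0.01], "dr": [0, 0, 0]},
    {"delta_pos": [0, 0, -0.008], "dr": [0, 0, 0]},
    {"delta_pos": [0, 0, 0], "dr": [0, 0, 0]},
    {"delta_pos": [0, 0, 0], "dr": [0, 0, 0]},
  ],
)

```text
time_s: 11.28
tool_pos: [506.5, 91.5, 38.0]
orientation: [-3.139, -0.787, 0.694]
contact_force: [0.5, 0.9, -0.2]
opening: 75.9
grip_force: 0.0
```

Request:
apply_moves(
  increments=[
    {"delta_pos": [0, 0, 0], "dr": [0, 0, 0]},
    {"delta_pos": [0, 0, 0], "dr": [0, 0, 0]},
    {"delta_pos": [0, 0, 0], "dr": [0, 0, 0]},
  ],
  grip=1,
  newtons=15,
)

```text
time_s: 11.65
tool_pos: [506.1, 92.6, 38.1]
orientation: [-3.138, -0.787, 0.695]
contact_force: [-3.4, 1.1, 2.9]
opening: 55.6
grip_force: 15.0
```

```bash
python3 -c "from h import *; st()"
```

```text
pos [506.1  92.6  38.1] z [ 0.542  0.456 -0.706] Lang -139.9 lean 45.1 close [ 0.642 -0.766 -0.002] F [-3.4  1.1  2.9] j [-0.5   0.26  2.31  1.32  0.75 -0.73]
```

Request:
apply_moves(
  increments=[
    {"delta_pos": [0.0005, -0.0005, 0], "dr": [0, 0, -0.1]},
    {"delta_pos": [0.0003, -0.0005, 0], "dr": [0, 0, -0.12]},
    {"delta_pos": [0.0001, -0.0005, 0], "dr": [0, 0, -0.12]},
    {"delta_pos": [0, -0.0005, 0], "dr": [0, 0, -0.12]},
    {"delta_pos": [0, -0.0005, 0], "dr": [0, 0, -0.12]},
    {"delta_pos": [0, -0.0001, 0], "dr": [0, 0, -0.12]},
    {"delta_pos": [0, 0, 0], "dr": [0, 0, 0]},
    {"delta_pos": [0, 0, 0], "dr": [0, 0, 0]},
  ],
  newtons=20,
)

```text
time_s: 12.65
tool_pos: [506.8, 91.4, 38.2]
orientation: [3.137, -0.792, 0.078]
contact_force: [-15.9, 17.8, 9.1]
opening: 55.0
grip_force: 20.0
```

```bash
python3 -c "from h import *; st()"
```

```text
pos [506.8  91.4  38.2] z [ 0.71   0.051 -0.702] Lang -175.9 lean 45.4 close [ 0.075 -0.997  0.003] F [-15.9  17.8   9.1] j [-0.15  0.19  2.42  2.56  0.29 -1.18]
```

Request:
apply_moves(
  increments=[
    {"delta_pos": [0, 0, 0], "dr": [0, 0, 0]},
    {"delta_pos": [0, 0, 0], "dr": [0, 0, 0]},
    {"delta_pos": [0, 0, 0], "dr": [0, 0, 0]},
    {"delta_pos": [0, 0, 0], "dr": [0, 0, 0]},
  ],
  grip=0.14,
)

```text
time_s: 13.15
tool_pos: [511.4, 87.6, 40.5]
orientation: [3.136, -0.797, 0.071]
contact_force: [0.2, 0.1, 0.5]
opening: 76.3
grip_force: 0.0
```

Request:
apply_moves(
  increments=[
    {"delta_pos": [0, 0, 0.018], "dr": [0, 0, 0]},
    {"delta_pos": [-0.04, 0, 0], "dr": [0, 0, 0]},
    {"delta_pos": [-0.05, -0.02, 0.01], "dr": [0, 0, 0.17]},
    {"delta_pos": [0, -0.06, 0.03], "dr": [0, 0, 0.17]},
    {"delta_pos": [0, -0.06, 0], "dr": [0, 0, 0.17]},
    {"delta_pos": [0, -0.06, 0], "dr": [0, 0, 0.1]},
    {"delta_pos": [0, 0, 0], "dr": [0, 0, 0]},
  ],
)

```text
time_s: 14.02
tool_pos: [495.9, -52.4, 91.6]
orientation: [3.08, -0.874, 0.427]
contact_force: [0.0, -0.1, 0.4]
opening: 76.0
grip_force: 0.0
```

```bash
cat > dial.py <<'E'
import sys
from h import *
n=sys.argv[1]; T=cap('top',n); st()
ctr=(505.2,90,41)
g=T['img'].astype(int).sum(2)
for R in(12,16,20,26.5):
    a,b=polar(T,ctr,R,44 if R>21 else 41,60); print(R,' '.join(map(str,b)))
x=cv2.cvtColor(T['img'],cv2.COLOR_RGB2BGR)
f=lambda q,k:cv2.resize(cv2.normalize(q,None,0,255,cv2.NORM_MINMAX),None,fx=k,fy=k,interpolation=2)
cv2.imwrite('pics/d_%s.png'%n,np.hstack([f(x[212:246,188:222],11),f(x[190:290,170:310],3.74)[:374]]))
E
python3 dial.py t4
```

```text
pos [495.  -47.3  90.8] z [ 0.72   0.266 -0.641] Lang -159.7 lean 50.1 close [ 0.375 -0.926  0.036] F [ 0.  -0.  -0.2] j [-0.85  0.07  2.42  1.33  0.83 -0.74]
12 250 250 249 250 250 250 251 249 247 245 243 243 245 247 248 250 250 250 250 249 250 250 250 250 249 250 250 249 249 250 250 249 249 249 249 249 250 246 233 218 225 243 250 249 250 250 250 250 250 250 250 250 250 249 250 250 250 250 250 250
16 249 250 250 249 248 249 250 250 250 249 249 249 250 249 249 249 250 250 250 250 250 250 250 250 250 250 249 249 249 249 249 246 215 189 223 246 251 249 235 210 207 235 253 249 249 248 249 249 249 249 248 246 248 249 250 249 249 247 247 248
20 246 243 245 242 240 244 249 246 245 239 237 246 248 245 238 226 239 248 251 249 244 240 244 245 246 248 243 233 239 247 245 247 220 149 208 249 242 239 241 216 219 239 242 249 243 228 226 241 243 239 233 229 242 244 242 247 250 226 232 247
26.5 107 123 132 124 116 107 112 134 118 99 119 117 118 124 114 106 106 115 120 115 102 104 115 112 116 108 108 101 96 103 111 101 148 216 156 97 98 97 83 85 86 79 93 100 92 91 96 85 103 116 116 120 131 118 116 108 108 105 120 127
```

```bash
cat >> h.py <<'E'
def rot_to(Lang,lean):
    "world rotation vector from present to desired lean/heading (closing axis horizontal)"
    t=np.radians(lean);l=np.radians(Lang);L=np.array([np.cos(l),np.sin(l),0])
    z=-L*np.sin(t)-np.array([0,0,np.cos(t)]);y=np.array([-L[1],L[0],0])
    cur=Ro.from_euler('xyz',robot.get_state()['orientation']); 
    if cur.as_matrix()[:,1]@y<0:y=-y
    W=Ro.from_matrix(np.c_[np.cross(y,z),y,z]); return (W*cur.inv()).as_rotvec().round(3)
E
python3 -c "
from h import *
print(rot_to(-135,45))"
```

```text
[-0.019  0.095  0.399]
```

Request:
apply_moves(
  increments=[
    {"delta_pos": [-0.0155, 0, 0.0035], "dr": [-0.005, 0.024, 0.1]},
    {"delta_pos": [-0.0155, 0.017, 0.0035], "dr": [-0.005, 0.024, 0.1]},
    {"delta_pos": [-0.0155, 0.025, 0.0035], "dr": [-0.005, 0.024, 0.1]},
    {"delta_pos": [-0.0155, 0.025, 0.0035], "dr": [-0.004, 0.023, 0.1]},
    {"delta_pos": [0, 0, 0], "dr": [0, 0, 0]},
    {"delta_pos": [0, 0, 0], "dr": [0, 0, 0]},
  ],
)

```text
time_s: 14.82
tool_pos: [432.4, 27.4, 104.1]
orientation: [-3.138, -0.786, 0.795]
contact_force: [-0.1, 0.0, 0.3]
opening: 75.7
grip_force: 0.0
```

```bash
python3 -c "
from h import *
st();print(rot_to(-135,45))"
```

```text
pos [432.4  27.4 104.1] z [ 0.493  0.507 -0.707] Lang -134.2 lean 45.0 close [ 0.715 -0.699 -0.002] F [-0.1  0.   0.3] j [-0.83 -0.03  2.4   0.93  1.08 -0.65]
[-0.002 -0.002 -0.012]
```

Request:
apply_moves(
  increments=[
    {"delta_pos": [0, 0, -0.025], "dr": [0, 0, 0]},
    {"delta_pos": [0, 0, -0.023], "dr": [0, 0, 0]},
    {"delta_pos": [0.03, 0.027, 0], "dr": [0, 0, 0]},
    {"delta_pos": [0.03, 0.027, 0], "dr": [0, 0, 0]},
    {"delta_pos": [0.0147, 0.013, 0], "dr": [0, 0, 0]},
    {"delta_pos": [0, 0, 0], "dr": [0, 0, 0]},
    {"delta_pos": [0, 0, -0.01], "dr": [0, 0, 0]},
    {"delta_pos": [0, 0, -0.008], "dr": [0, 0, 0]},
  ],
)

```text
time_s: 15.82
tool_pos: [506.4, 92.9, 37.3]
orientation: [-3.137, -0.785, 0.792]
contact_force: [-0.5, 0.8, -0.4]
opening: 75.6
grip_force: 0.0
```

Request:
apply_moves(
  increments=[
    {"delta_pos": [0, 0, 0], "dr": [0, 0, 0]},
    {"delta_pos": [0, 0, 0], "dr": [0, 0, 0]},
  ],
)

```text
time_s: 16.08
tool_pos: [506.8, 93.1, 38.0]
orientation: [-3.137, -0.785, 0.793]
contact_force: [-0.2, 0.7, -0.3]
opening: 75.7
grip_force: 0.0
```

Request:
apply_moves(
  increments=[
    {"delta_pos": [0, 0, 0], "dr": [0, 0, 0]},
    {"delta_pos": [0, 0, 0], "dr": [0, 0, 0]},
    {"delta_pos": [0, 0, 0], "dr": [0, 0, 0]},
  ],
  grip=1,
)

```text
time_s: 16.45
tool_pos: [506.9, 93.6, 38.4]
orientation: [-3.138, -0.785, 0.795]
contact_force: [-2.2, 0.1, 2.4]
opening: 55.4
grip_force: 20.0
```

```bash
python3 -c "from h import *; st()"
```

```text
pos [506.9  93.6  38.4] z [ 0.493  0.507 -0.707] Lang -134.1 lean 45.0 close [ 0.716 -0.698 -0.003] F [-2.2  0.1  2.4] j [-0.51  0.29  2.26  1.23  0.81 -0.73]
```

Request:
apply_moves(
  increments=[
    {"delta_pos": [0, -0.0002, 0], "dr": [0, 0, -0.08]},
    {"delta_pos": [0.0002, -0.0003, 0], "dr": [0, 0, -0.08]},
    {"delta_pos": [0.0002, -0.0003, 0], "dr": [0, 0, -0.08]},
    {"delta_pos": [0.0001, -0.0003, 0], "dr": [0, 0, -0.08]},
    {"delta_pos": [0, -0.0002, 0], "dr": [0, 0, -0.08]},
    {"delta_pos": [0, -0.0002, 0], "dr": [0, 0, -0.08]},
    {"delta_pos": [0, 0, 0], "dr": [0, 0, -0.08]},
    {"delta_pos": [0, 0, 0], "dr": [0, 0, -0.08]},
  ],
)

```text
time_s: 17.45
tool_pos: [507.5, 92.1, 38.4]
orientation: [-3.137, -0.785, 0.152]
contact_force: [7.5, -2.6, -0.9]
opening: 54.8
grip_force: 20.0
```

Request:
apply_moves(
  increments=[
    {"delta_pos": [0, 0, 0], "dr": [0, 0, 0]},
    {"delta_pos": [0, 0, 0], "dr": [0, 0, 0]},
  ],
)

```text
time_s: 17.7
tool_pos: [507.6, 92.0, 38.4]
orientation: [-3.138, -0.786, 0.155]
contact_force: [0.1, -0.6, 0.6]
opening: 55.0
grip_force: 20.0
```

```bash
python3 -c "from h import *; st()"
```

```text
pos [507.6  92.   38.4] z [ 0.698  0.113 -0.707] Lang -170.8 lean 45.0 close [ 0.157 -0.988 -0.003] F [ 0.1 -0.6  0.6] j [-0.22  0.19  2.42  2.23  0.34 -0.96]
```

Request:
apply_moves(
  increments=[
    {"delta_pos": [0, 0, 0], "dr": [0, 0, -0.03]},
    {"delta_pos": [0, 0, 0], "dr": [0, 0, 0]},
  ],
)

```text
time_s: 17.95
tool_pos: [507.7, 92.0, 38.4]
orientation: [-3.138, -0.786, 0.124]
contact_force: [-0.1, -1.3, 1.9]
opening: 55.1
grip_force: 20.0
```

Request:
apply_moves(
  increments=[
    {"delta_pos": [0, 0, 0], "dr": [0, 0, 0]},
    {"delta_pos": [0, 0, 0], "dr": [0, 0, 0]},
    {"delta_pos": [0, 0, 0], "dr": [0, 0, 0]},
  ],
  grip=0.14,
)

```text
time_s: 18.32
tool_pos: [507.3, 91.9, 38.1]
orientation: [-3.137, -0.785, 0.124]
contact_force: [-0.4, 0.7, -0.9]
opening: 75.6
grip_force: 0.0
```

Request:
apply_moves(
  increments=[
    {"delta_pos": [0, 0, 0.018], "dr": [0, 0, 0]},
    {"delta_pos": [-0.015, -0.002, 0.002], "dr": [0, 0, 0.08]},
    {"delta_pos": [-0.02, -0.005, 0.002], "dr": [0, 0, 0.1]},
    {"delta_pos": [-0.02, -0.01, 0.002], "dr": [0, 0, 0.15]},
    {"delta_pos": [-0.02, -0.02, 0.03], "dr": [0, 0, 0.15]},
    {"delta_pos": [0, -0.04, 0.03], "dr": [0, 0, 0.1]},
    {"delta_pos": [0, -0.06, 0], "dr": [0, 0, 0.05]},
    {"delta_pos": [0, -0.06, 0], "dr": [0, 0, 0]},
  ],
)

```text
time_s: 19.32
tool_pos: [436.2, -105.5, 120.6]
orientation: [3.14, -0.789, 0.743]
contact_force: [0.9, -0.0, 0.5]
opening: 75.5
grip_force: 0.0
```

```bash
python3 dial.py t5
```

```text
pos [ 437.7 -113.5  121. ] z [ 0.528  0.471 -0.707] Lang -138.2 lean 45.0 close [ 0.671 -0.741  0.007] F [-0.9 -5.2  1.3] j [-1.08  0.08  2.23  0.83  1.21 -0.7 ]
12 189 178 176 174 173 174 173 169 167 163 155 153 159 167 169 172 175 195 221 241 251 253 251 251 251 251 251 251 251 251 251 251 251 251 251 251 251 248 236 223 229 245 251 251 251 251 251 251 251 251 251 251 251 251 251 251 248 241 222 202
16 173 174 174 171 170 171 174 174 175 174 172 173 174 174 174 172 173 173 175 192 217 242 251 252 251 251 251 250 250 251 251 251 250 249 249 250 252 249 227 190 200 235 255 251 251 251 251 251 251 251 252 251 249 249 251 242 216 184 166 166
20 166 165 157 139 132 157 166 163 166 152 142 152 166 170 167 148 140 157 167 164 173 202 239 250 251 250 248 238 235 244 246 250 245 224 229 244 244 247 238 163 160 232 248 240 243 241 203 225 241 246 248 229 217 243 246 234 194 157 138 149
26.5 58 69 74 64 59 63 65 61 57 62 67 61 71 74 71 60 65 67 63 61 62 84 112 116 120 114 109 104 102 113 118 101 105 107 102 107 104 104 108 200 209 117 95 105 92 97 106 91 110 117 117 126 134 121 116 94 71 71 67 58
```

View pics/d_t5.png

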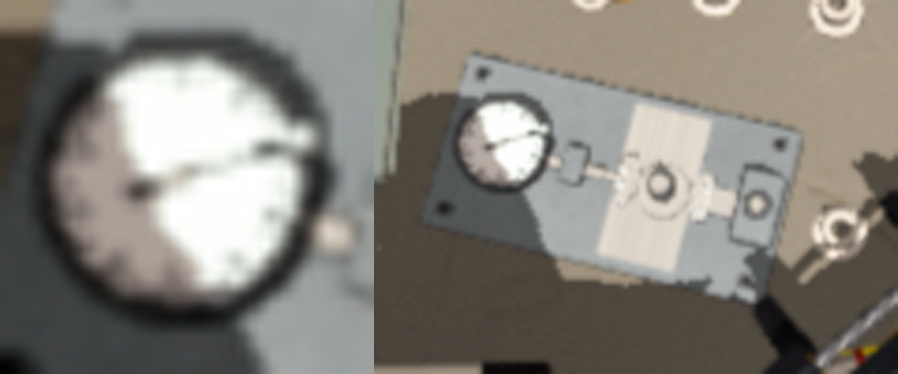

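The zero mark and rim mark sit on the needle's tip at crop (300,140), and the residual is about 0.02 rad. Now I'll fetch the master back.

```bash
python3 -c "
from h import *
st();print(rot_to(-100.9,24))"
```

```text
pos [ 437.7 -113.5  121. ] z [ 0.528  0.471 -0.707] Lang -138.2 lean 45.0 close [ 0.671 -0.741  0.007] F [-0.9 -5.2  1.3] j [-1.08  0.08  2.23  0.83  1.21 -0.7 ]
[-0.322  0.189  0.636]
```

Request:
apply_moves(
  increments=[
    {"delta_pos": [0.009, 0, 0], "dr": [-0.0644, 0.0378, 0.1272]},
    {"delta_pos": [0.009, 0, 0], "dr": [-0.0644, 0.0378, 0.1272]},
    {"delta_pos": [0.009, 0.025, -0.006], "dr": [-0.0644, 0.0378, 0.1272]},
    {"delta_pos": [0.009, 0.025, -0.01], "dr": [-0.0644, 0.0378, 0.1272]},
    {"delta_pos": [0.0115, 0.025, -0.01], "dr": [-0.0644, 0.0378, 0.1272]},
    {"delta_pos": [0, 0.025, -0.01], "dr": [0, 0, 0]},
    {"delta_pos": [0, 0.0115, 0], "dr": [0, 0, 0]},
    {"delta_pos": [0, 0, 0], "dr": [0, 0, 0]},
  ],
  grip=0.45,
)

```text
time_s: 20.38
tool_pos: [483.3, 9.5, 84.0]
orientation: [-3.131, -0.423, 1.38]
contact_force: [-0.6, 0.2, -1.5]
opening: 48.7
grip_force: 0.0
```

Request:
apply_moves(
  increments=[
    {"delta_pos": [0, 0, 0], "dr": [0, 0, 0]},
  ],
)

```text
time_s: 20.5
tool_pos: [484.1, 8.0, 84.4]
orientation: [-3.132, -0.423, 1.379]
contact_force: [-0.3, -1.0, -0.1]
opening: 48.3
grip_force: 0.0
```

```bash
python3 -c "
from h import *
st();print(rot_to(-100.9,24))"
```

```text
pos [484.1   8.   84.4] z [ 0.069  0.404 -0.912] Lang -99.7 lean 24.2 close [ 0.982 -0.187 -0.008] F [-0.3 -1.  -0.1] j [-0.5   0.22  1.98  0.44  1.13 -0.54]
[-0.005 -0.008 -0.002]
```

Request:
apply_moves(
  increments=[
    {"delta_pos": [0.001, -0.009, -0.01], "dr": [-0.005, -0.008, -0.002]},
    {"delta_pos": [0, 0, -0.028], "dr": [0, 0, 0]},
    {"delta_pos": [0, 0, -0.02], "dr": [0, 0, 0]},
    {"delta_pos": [0, 0, 0], "dr": [0, 0, 0]},
    {"delta_pos": [0, 0, 0], "dr": [0, 0, 0]},
  ],
)

```text
time_s: 21.12
tool_pos: [485.1, -0.7, 26.3]
orientation: [-3.142, -0.42, 1.381]
contact_force: [0.5, 0.4, 0.4]
opening: 48.4
grip_force: 0.0
```

Request:
apply_moves(
  increments=[
    {"delta_pos": [0, 0, 0], "dr": [0, 0, 0]},
    {"delta_pos": [0, 0, 0], "dr": [0, 0, 0]},
    {"delta_pos": [0, 0, 0], "dr": [0, 0, 0]},
    {"delta_pos": [0, 0, 0], "dr": [0, 0, 0]},
  ],
  grip=1,
  newtons=25,
)

```text
time_s: 21.62
tool_pos: [485.0, 0.0, 26.3]
orientation: [3.142, -0.42, 1.382]
contact_force: [-0.2, -0.3, 1.7]
opening: 15.3
grip_force: 25.0
```

Request:
apply_moves(
  increments=[
    {"delta_pos": [0, 0, 0.012], "dr": [0, 0, 0]},
    {"delta_pos": [0, 0, 0.03], "dr": [0, 0, 0]},
    {"delta_pos": [0, 0, 0.02], "dr": [0, 0, 0]},
    {"delta_pos": [0, 0, 0], "dr": [0, 0, 0]},
  ],
)

```text
time_s: 22.12
tool_pos: [486.0, -0.5, 89.7]
orientation: [3.138, -0.418, 1.383]
contact_force: [0.2, 0.1, -1.0]
opening: 14.9
grip_force: 25.0
```

Request:
apply_moves(
  increments=[
    {"delta_pos": [0.008, -0.0443, 0], "dr": [0, 0, 0]},
    {"delta_pos": [0.0155, -0.0443, 0], "dr": [0, 0, 0]},
    {"delta_pos": [0.0155, -0.0443, 0], "dr": [0, 0, 0]},
    {"delta_pos": [0.0155, -0.0443, 0], "dr": [0, 0, 0]},
    {"delta_pos": [0.0155, -0.0443, 0], "dr": [0, 0, 0]},
    {"delta_pos": [0.0155, -0.0443, 0], "dr": [0, 0, 0]},
    {"delta_pos": [0.0155, -0.0443, 0], "dr": [0, 0, 0]},
    {"delta_pos": [0.021, -0.0443, 0], "dr": [0, 0, 0]},
  ],
)

```text
time_s: 23.12
tool_pos: [606.5, -355.4, 86.5]
orientation: [-3.139, -0.421, 1.38]
contact_force: [0.2, 0.8, -1.3]
opening: 15.3
grip_force: 25.0
```

Request:
apply_moves(
  increments=[
    {"delta_pos": [0, 0, 0], "dr": [0, 0, 0]},
    {"delta_pos": [0, 0, 0], "dr": [0, 0, 0]},
  ],
)

```text
time_s: 23.38
tool_pos: [606.0, -353.3, 86.3]
orientation: [-3.139, -0.422, 1.38]
contact_force: [-0.8, -0.0, -1.0]
opening: 15.0
grip_force: 25.0
```

Request:
apply_moves(
  increments=[
    {"delta_pos": [0.001, -0.001, -0.035], "dr": [0, 0, 0]},
    {"delta_pos": [0, 0, -0.025], "dr": [0, 0, 0]},
    {"delta_pos": [0, 0, -0.007], "dr": [0, 0, 0]},
    {"delta_pos": [0, 0, -0.001], "dr": [0, 0, 0]},
    {"delta_pos": [0, 0, 0], "dr": [0, 0, 0]},
  ],
)

```text
time_s: 24.0
tool_pos: [608.4, -355.9, 21.2]
orientation: [3.14, -0.419, 1.382]
contact_force: [-0.4, 0.5, -0.3]
opening: 15.2
grip_force: 25.0
```

Request:
apply_moves(
  increments=[
    {"delta_pos": [0, 0, 0], "dr": [0, 0, 0]},
    {"delta_pos": [0, 0, 0], "dr": [0, 0, 0]},
    {"delta_pos": [0, 0, 0], "dr": [0, 0, 0]},
  ],
  grip=0.45,
)

```text
time_s: 24.38
tool_pos: [608.0, -355.6, 20.4]
orientation: [3.142, -0.419, 1.382]
contact_force: [0.3, -0.4, 0.5]
opening: 43.4
grip_force: 0.0
```

Request:
apply_moves(
  increments=[
    {"delta_pos": [0, 0, 0.02], "dr": [0, 0, 0]},
    {"delta_pos": [0, -0.01, 0.05], "dr": [0, 0, 0]},
    {"delta_pos": [-0.02, -0.02, 0.06], "dr": [0, 0, 0]},
    {"delta_pos": [-0.05, -0.03, 0], "dr": [0, 0, 0]},
    {"delta_pos": [-0.05, -0.03, 0], "dr": [0, 0, 0]},
    {"delta_pos": [-0.05, -0.02, 0], "dr": [0, 0, 0]},
    {"delta_pos": [0, 0, 0], "dr": [0, 0, 0]},
    {"delta_pos": [0, 0, 0], "dr": [0, 0, 0]},
  ],
)

```text
time_s: 25.38
tool_pos: [439.4, -464.5, 147.8]
orientation: [3.141, -0.419, 1.381]
contact_force: [0.5, 1.4, 0.3]
opening: 48.7
grip_force: 0.0
```

```bash
python3 - <<'E'
from h import *
T=cap('top','t6');S=cap('scene','s6');st()
a=cv2.cvtColor(T['img'],cv2.COLOR_RGB2BGR)[135:290,180:440];b=cv2.cvtColor(S['img'],cv2.COLOR_RGB2BGR)[150:345,230:430]
a=cv2.resize(a,None,fx=1.6,fy=1.6,interpolation=2);b=cv2.resize(b,None,fx=1.9,fy=1.9,interpolation=2);C=np.zeros((380,800,3),np.uint8);C[:a.shape[0],:a.shape[1]]=a;C[:b.shape[0],418:418+b.shape[1]]=b[:380];cv2.imwrite('pics/z10.png',C)
E
```

```text
pos [ 440.2 -463.6  147.2] z [ 0.076  0.4   -0.913] Lang -100.8 lean 24.0 close [ 0.982 -0.187  0.   ] F [ 0.6 -0.3  0.7] j [-1.12  0.6   1.28  0.25  1.59 -0.97]
```

View pics/z10.png

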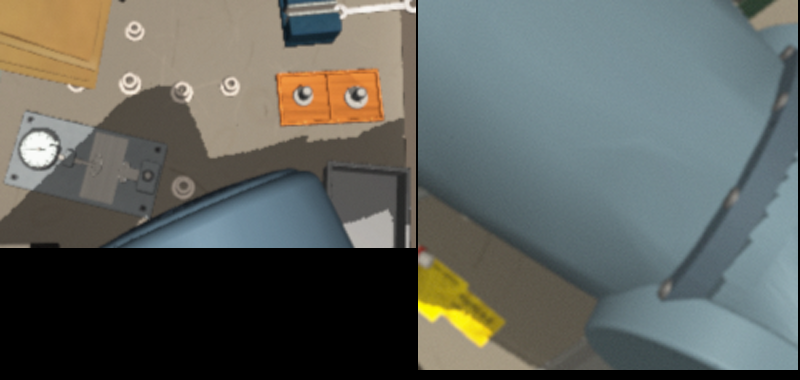

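The large master stands in the right-hand compartment and everything else is unmoved. Next is large bush b2 for the gauge.

Request:
apply_moves(
  increments=[
    {"delta_pos": [0.019, 0.04, -0.005], "dr": [0, 0, 0]},
    {"delta_pos": [0.019, 0.05, -0.005], "dr": [0, 0, 0]},
    {"delta_pos": [0.019, 0.05, -0.005], "dr": [0, 0, 0]},
    {"delta_pos": [0.019, 0.05, -0.005], "dr": [0, 0, 0]},
    {"delta_pos": [0.019, 0.05, -0.005], "dr": [0, 0, 0]},
    {"delta_pos": [0.019, 0.05, -0.005], "dr": [0, 0, 0]},
    {"delta_pos": [0.019, 0.05, -0.01], "dr": [0, 0, 0]},
    {"delta_pos": [0.019, 0.05, -0.01], "dr": [0, 0, 0]},
  ],
)

```text
time_s: 26.48
tool_pos: [592.1, -71.1, 96.7]
orientation: [3.141, -0.42, 1.384]
contact_force: [0.4, -0.1, -0.8]
opening: 48.7
grip_force: 0.0
```

Request:
apply_moves(
  increments=[
    {"delta_pos": [0.018, 0.03, -0.01], "dr": [0, 0, 0]},
    {"delta_pos": [0, 0, 0], "dr": [0, 0, 0]},
    {"delta_pos": [0, 0, 0], "dr": [0, 0, 0]},
  ],
)

```text
time_s: 26.85
tool_pos: [609.2, -43.7, 86.7]
orientation: [-3.141, -0.419, 1.383]
contact_force: [1.4, -0.8, -0.5]
opening: 48.6
grip_force: 0.0
```

```bash
cat > find.py <<'E'
import sys
from h import *
T=cap('top',sys.argv[1])
st()
m=((T['img'].min(2)>165)).astype(np.uint8)
n,l,s,c=cv2.connectedComponentsWithStats(m)
for i in range(1,n):
    x,y,w,h,a=s[i]
    if 9<=w<=18 and 8<=h<=18 and a>35 and 130<x<420:
        u,v=x+w/2-.5,y+h/2-.5
        p=ray(T,u,v,10); 
        if p[0]>300:print((int(x),int(y),int(w),int(h)),p[:2].round(1))
E
python3 find.py t7
```

```text
pos [609.2 -44.5  86.9] z [ 0.076  0.4   -0.913] Lang -100.8 lean 24.0 close [ 0.982 -0.188  0.   ] F [-0.1  0.2 -0.4] j [-0.48  0.47  1.63  0.43  1.2  -0.48]
(360, 68, 12, 8) [ 924.3 -274.6]
(258, 148, 11, 13) [695.7 -30.3]
(396, 191, 14, 11) [ 606.7 -361.4]
(200, 207, 17, 8) [552.   89.8]
(197, 217, 13, 10) [525.5  99.2]
```

Request:
apply_moves(
  increments=[
    {"delta_pos": [0.001, 0.0185, 0], "dr": [0, 0, 0]},
    {"delta_pos": [0, 0, -0.035], "dr": [0, 0, 0]},
    {"delta_pos": [0, 0, -0.03], "dr": [0, 0, 0]},
    {"delta_pos": [0, 0, -0.009], "dr": [0, 0, 0]},
    {"delta_pos": [0, 0, 0], "dr": [0, 0, 0]},
    {"delta_pos": [0, 0, 0], "dr": [0, 0, 0]},
  ],
)

```text
time_s: 27.65
tool_pos: [610.9, -26.1, 13.9]
orientation: [3.14, -0.419, 1.382]
contact_force: [0.2, 0.0, -0.1]
opening: 48.7
grip_force: 0.0
```

Request:
apply_moves(
  increments=[
    {"delta_pos": [0, 0, 0], "dr": [0, 0, 0]},
    {"delta_pos": [0, 0, 0], "dr": [0, 0, 0]},
    {"delta_pos": [0, 0, 0], "dr": [0, 0, 0]},
    {"delta_pos": [0, 0, 0], "dr": [0, 0, 0]},
  ],
  grip=1,
  newtons=25,
)

```text
time_s: 28.15
tool_pos: [610.4, -25.9, 13.0]
orientation: [3.141, -0.42, 1.382]
contact_force: [0.8, 0.3, 2.6]
opening: 21.1
grip_force: 25.0
```

Request:
apply_moves(
  increments=[
    {"delta_pos": [0, 0, 0.03], "dr": [0, 0, 0]},
    {"delta_pos": [0, 0, 0.03], "dr": [0, 0, 0]},
    {"delta_pos": [-0.0315, 0, 0], "dr": [0, 0, 0]},
    {"delta_pos": [-0.0315, 0, 0], "dr": [0, 0, 0]},
    {"delta_pos": [-0.0315, 0, 0], "dr": [0, 0, 0]},
    {"delta_pos": [-0.0315, 0, 0], "dr": [0, 0, 0]},
    {"delta_pos": [-0.0315, 0, 0], "dr": [0, 0, 0]},
    {"delta_pos": [0, 0.032, 0], "dr": [0, 0, 0]},
  ],
)

```text
time_s: 29.15
tool_pos: [451.2, 5.5, 72.3]
orientation: [-3.14, -0.419, 1.377]
contact_force: [1.2, -0.1, 0.1]
opening: 21.2
grip_force: 25.0
```

Request:
apply_moves(
  increments=[
    {"delta_pos": [0, 0, 0], "dr": [0, 0, 0]},
    {"delta_pos": [0, 0, 0], "dr": [0, 0, 0]},
    {"delta_pos": [0, 0, 0], "dr": [0, 0, 0]},
  ],
)

```text
time_s: 29.52
tool_pos: [452.9, 5.6, 72.6]
orientation: [-3.142, -0.419, 1.381]
contact_force: [-0.8, 0.5, -0.6]
opening: 21.1
grip_force: 25.0
```

Request:
apply_moves(
  increments=[
    {"delta_pos": [0, 0.001, -0.03], "dr": [0, 0, 0]},
    {"delta_pos": [0, 0, -0.016], "dr": [0, 0, 0]},
    {"delta_pos": [0, 0, 0], "dr": [0, 0, 0]},
    {"delta_pos": [0.005, -0.001, 0], "dr": [0, 0, 0]},
    {"delta_pos": [0.005, -0.001, 0], "dr": [0, 0, 0]},
    {"delta_pos": [0.003, -0.0005, 0], "dr": [0, 0, 0]},
    {"delta_pos": [0, 0, 0], "dr": [0, 0, 0]},
  ],
)

```text
time_s: 30.4
tool_pos: [466.0, 4.5, 26.7]
orientation: [3.141, -0.419, 1.382]
contact_force: [-2.0, -0.7, -0.8]
opening: 21.1
grip_force: 25.0
```

Request:
apply_moves(
  increments=[
    {"delta_pos": [0.003, -0.0006, 0], "dr": [0, 0, 0]},
    {"delta_pos": [0.003, -0.0006, 0], "dr": [0, 0, 0]},
    {"delta_pos": [0, 0, 0], "dr": [0, 0, 0]},
  ],
)

```text
time_s: 30.78
tool_pos: [471.9, 3.4, 26.6]
orientation: [3.142, -0.419, 1.381]
contact_force: [-1.5, -1.8, -1.9]
opening: 21.1
grip_force: 25.0
```

Request:
apply_moves(
  increments=[
    {"delta_pos": [0.003, -0.0006, 0], "dr": [0, 0, 0]},
    {"delta_pos": [0.002, -0.0004, 0], "dr": [0, 0, 0]},
    {"delta_pos": [0, 0, 0], "dr": [0, 0, 0]},
  ],
)

```text
time_s: 31.15
tool_pos: [477.1, 2.2, 26.7]
orientation: [3.141, -0.419, 1.382]
contact_force: [-1.8, -2.0, -1.2]
opening: 21.1
grip_force: 25.0
```

Forces match the earlier pattern, so I'll continue to centre, lower and release.

Request:
apply_moves(
  increments=[
    {"delta_pos": [0.003, -0.0006, 0], "dr": [0, 0, 0]},
    {"delta_pos": [0.003, -0.0006, 0], "dr": [0, 0, 0]},
    {"delta_pos": [0.002, -0.0004, 0], "dr": [0, 0, 0]},
    {"delta_pos": [0, 0, -0.0015], "dr": [0, 0, 0]},
    {"delta_pos": [0, 0, 0], "dr": [0, 0, 0]},
  ],
)

```text
time_s: 31.78
tool_pos: [485.2, 0.6, 25.2]
orientation: [3.14, -0.419, 1.381]
contact_force: [1.0, -2.3, -1.2]
opening: 21.3
grip_force: 25.0
```

Request:
apply_moves(
  increments=[
    {"delta_pos": [0, 0, 0], "dr": [0, 0, 0]},
    {"delta_pos": [0, 0, 0], "dr": [0, 0, 0]},
    {"delta_pos": [0, 0, 0], "dr": [0, 0, 0]},
  ],
  grip=0.45,
)

```text
time_s: 32.15
tool_pos: [484.3, 1.3, 25.0]
orientation: [-3.141, -0.42, 1.381]
contact_force: [-0.3, 0.4, -0.5]
opening: 47.8
grip_force: 0.0
```

Request:
apply_moves(
  increments=[
    {"delta_pos": [0, -0.002, 0.025], "dr": [0, 0, 0]},
    {"delta_pos": [0, -0.016, 0.03], "dr": [0, 0, 0]},
    {"delta_pos": [0, -0.04, 0.02], "dr": [0, 0, 0]},
    {"delta_pos": [0.02, -0.06, 0], "dr": [0, 0, 0]},
    {"delta_pos": [0.02, -0.06, 0], "dr": [0, 0, 0]},
    {"delta_pos": [0.02, -0.06, 0.02], "dr": [0, 0, 0]},
    {"delta_pos": [0.02, -0.06, 0.02], "dr": [0, 0, 0]},
    {"delta_pos": [0, 0, 0], "dr": [0, 0, 0]},
  ],
)

```text
time_s: 33.15
tool_pos: [563.1, -293.5, 139.1]
orientation: [3.138, -0.416, 1.38]
contact_force: [-0.3, 0.1, 0.0]
opening: 48.4
grip_force: 0.0
```

```bash
python3 dial.py t8; python3 - <<'E'
from h import *
T=load('t8')
# ring of the gauge bush: print brightness profile along gauge axis & barrel centroid
print(proj(T,(485,-5,38)), proj(T,(485,-5,19)))
g=T['img'].min(2).astype(int)
u,v=proj(T,(485,-5,30)).round().astype(int)
print(g[v-11:v+12,u-11:u+12])
E
```

```text
pos [ 561.9 -290.4  137.8] z [ 0.078  0.4   -0.913] Lang -101.0 lean 24.0 close [ 0.982 -0.19   0.   ] F [ 0.1  0.9 -1. ] j [-0.83  0.53  1.42  0.33  1.46 -0.72]
12 186 186 186 186 186 186 187 183 180 176 167 165 170 179 183 187 186 186 187 187 186 186 186 186 186 186 186 186 186 186 187 187 187 187 187 186 184 174 154 136 145 169 182 185 186 186 187 187 186 186 186 187 187 186 186 186 186 187 187 186
16 185 187 188 186 183 184 186 185 187 185 185 185 187 188 186 184 186 187 186 186 186 182 185 187 187 187 186 185 184 185 187 188 184 179 178 183 187 180 147 111 118 161 189 186 186 184 182 182 185 186 186 182 178 180 185 187 186 187 180 179
20 178 178 167 146 136 140 144 144 150 153 152 164 178 183 179 161 152 169 179 175 174 165 159 183 185 181 175 156 152 168 173 179 170 139 143 163 165 171 150 96 93 147 169 159 162 157 120 140 158 170 174 146 130 161 173 173 175 163 149 160
26.5 53 50 46 44 44 47 47 46 46 45 45 51 61 72 77 66 72 74 70 67 68 69 68 71 73 73 70 63 63 71 77 70 72 72 69 69 68 68 69 124 134 77 63 64 58 57 65 56 64 66 66 71 76 67 75 69 74 78 74 59
[246.0327197  239.017688
[... 1563 characters left out ...]
127 122 120 121 117]
 [115 115 115 117 114 119 126 135 135 121 110 102 103 105 114 128 136 130
  127 133 122 122 116]
 [117 118 117 114 114 117 118 127 136 136 136 132 131 136 142 141 131 118
  119 118 119 122 130]
 [118 119 117 116 116 117 118 119 125 129 133 139 141 139 138 131 123 120
  115 106 120 121 133]
 [117 117 116 116 118 116 115 117 115 111 117 126 126 124 123 121 120 119
  112 106 112 108 112]
 [118 118 117 116 117 117 116 117 119 117 116 117 117 118 119 119 120 117
  108  98  96  86  90]
 [118 117 115 115 117 116 117 118 119 118 117 117 117 118 119 118 119 116
  105  96  95  95  92]
 [118 116 116 117 117 116 116 118 120 117 116 116 117 116 119 118 120 113
  101  94  92  95  94]]
```

The needle returns to the zero mark with the bush in, so it is seated. Next is large bush b3 for the row.

Request:
apply_moves(
  increments=[
    {"delta_pos": [0.01, 0.047, 0], "dr": [0, 0, 0]},
    {"delta_pos": [0.01, 0.047, 0], "dr": [0, 0, 0]},
    {"delta_pos": [0.01, 0.047, -0.02], "dr": [0, 0, 0]},
    {"delta_pos": [0.009, 0.047, -0.03], "dr": [0, 0, 0]},
    {"delta_pos": [0, 0, 0], "dr": [0, 0, 0]},
    {"delta_pos": [0, 0, 0], "dr": [0, 0, 0]},
  ],
)

```text
time_s: 33.95
tool_pos: [600.0, -99.6, 87.6]
orientation: [-3.14, -0.42, 1.383]
contact_force: [-0.1, -0.7, -0.5]
opening: 48.6
grip_force: 0.0
```

```bash
python3 - <<'E'
from h import *
st()
S=load('scene0');T=load('t8');T0=load('top0')
# bushes by barrel-top hole in T at z=26 / flange extents in T0
for c,n in((T0,'T0'),(T,'t8')):
  g=cv2.cvtColor(c['img'],cv2.COLOR_RGB2GRAY)
  for nm,p in(('samp',(464.5,-113,13)),('b3',(602,-105,13))):
    u,v=proj(c,p).round().astype(int); w=g[v-13:v+14,u-13:u+14]
    bg=np.median(w); m=(w>bg+ (25 if bg>100 else 15)).astype(np.uint8)
    k,l,s,ce=cv2.connectedComponentsWithStats(m); i=1+np.argmax(s[1:,4]); x,y,ww,h,a=s[i]
    print(n,nm,bg,(ww,h,a),ray(c,x+u-13+ww/2-.5,y+v-13+h/2-.5,10)[:2].round(1))
E
```

```text
pos [600.  -99.6  87.6] z [ 0.075  0.401 -0.913] Lang -100.6 lean 24.1 close [ 0.982 -0.187 -0.001] F [-0.1 -0.7 -0.5] j [-0.56  0.48  1.61  0.41  1.24 -0.55]
T0 samp 147.0 (np.int32(15), np.int32(14), np.int32(141)) [ 463.2 -113.2]
T0 b3 147.0 (np.int32(15), np.int32(14), np.int32(114)) [ 603.8 -105.6]
t8 samp 89.0 (np.int32(15), np.int32(15), np.int32(166)) [ 464.3 -113.1]
t8 b3 169.0 (np.int32(15), np.int32(14), np.int32(120)) [ 603.8 -105.6]
```

Request:
apply_moves(
  increments=[
    {"delta_pos": [0.002, -0.002, -0.03], "dr": [0, 0, 0]},
    {"delta_pos": [0, 0, -0.03], "dr": [0, 0, 0]},
    {"delta_pos": [0, 0, -0.0145], "dr": [0, 0, 0]},
    {"delta_pos": [0, 0, 0], "dr": [0, 0, 0]},
    {"delta_pos": [0, 0, 0], "dr": [0, 0, 0]},
  ],
)

```text
time_s: 34.58
tool_pos: [603.5, -103.4, 14.5]
orientation: [3.14, -0.419, 1.382]
contact_force: [-0.3, 0.2, 0.6]
opening: 48.8
grip_force: 0.0
```

Request:
apply_moves(
  increments=[
    {"delta_pos": [0, 0, 0], "dr": [0, 0, 0]},
    {"delta_pos": [0, 0, 0], "dr": [0, 0, 0]},
    {"delta_pos": [0, 0, 0], "dr": [0, 0, 0]},
    {"delta_pos": [0, 0, 0], "dr": [0, 0, 0]},
  ],
  grip=1,
)

```text
time_s: 35.08
tool_pos: [603.1, -102.8, 13.8]
orientation: [3.141, -0.42, 1.382]
contact_force: [0.5, -0.1, 2.3]
opening: 21.1
grip_force: 25.0
```

Request:
apply_moves(
  increments=[
    {"delta_pos": [0, 0, 0.03], "dr": [0, 0, 0]},
    {"delta_pos": [0, 0, 0.02], "dr": [0, 0, 0]},
    {"delta_pos": [-0.03, -0.011, 0], "dr": [0, 0, 0]},
    {"delta_pos": [-0.03, -0.011, 0], "dr": [0, 0, 0]},
    {"delta_pos": [-0.03, -0.011, 0], "dr": [0, 0, 0]},
    {"delta_pos": [-0.03, -0.01, 0], "dr": [0, 0, 0]},
    {"delta_pos": [-0.028, -0.009, 0], "dr": [0, 0, 0]},
    {"delta_pos": [0, 0, 0], "dr": [0, 0, 0]},
  ],
)

```text
time_s: 36.08
tool_pos: [453.7, -155.1, 63.4]
orientation: [-3.141, -0.42, 1.379]
contact_force: [0.8, 0.1, -0.7]
opening: 21.3
grip_force: 25.0
```

Request:
apply_moves(
  increments=[
    {"delta_pos": [0, 0, -0.03], "dr": [0, 0, 0]},
    {"delta_pos": [0, 0, 0], "dr": [0, 0, 0]},
    {"delta_pos": [0, 0, 0], "dr": [0, 0, 0]},
  ],
)

```text
time_s: 36.45
tool_pos: [455.4, -154.6, 33.8]
orientation: [-3.141, -0.42, 1.382]
contact_force: [-0.4, 0.1, -0.0]
opening: 20.9
grip_force: 25.0
```

Request:
apply_moves(
  increments=[
    {"delta_pos": [-0.0005, 0, -0.015], "dr": [0, 0, 0]},
    {"delta_pos": [0, 0, -0.0045], "dr": [0, 0, 0]},
    {"delta_pos": [0, 0, 0], "dr": [0, 0, 0]},
    {"delta_pos": [0, 0, 0], "dr": [0, 0, 0]},
  ],
)

```text
time_s: 36.95
tool_pos: [454.1, -154.5, 13.7]
orientation: [-3.141, -0.42, 1.381]
contact_force: [-0.5, -0.5, 0.3]
opening: 21.1
grip_force: 25.0
```

Request:
apply_moves(
  increments=[
    {"delta_pos": [0, 0, 0], "dr": [0, 0, 0]},
    {"delta_pos": [0, 0, 0], "dr": [0, 0, 0]},
    {"delta_pos": [0, 0, 0], "dr": [0, 0, 0]},
  ],
  grip=0.5,
)

```text
time_s: 37.33
tool_pos: [454.2, -154.7, 13.7]
orientation: [-3.141, -0.42, 1.381]
contact_force: [0.6, 0.2, -0.0]
opening: 44.0
grip_force: 0.0
```

Request:
apply_moves(
  increments=[
    {"delta_pos": [0, -0.002, 0.03], "dr": [0, 0, 0]},
    {"delta_pos": [0, -0.01, 0.05], "dr": [0, 0, 0]},
    {"delta_pos": [0.03, -0.04, 0.02], "dr": [0, 0, 0]},
    {"delta_pos": [0.05, -0.05, 0], "dr": [0, 0, 0]},
    {"delta_pos": [0.06, -0.03, 0], "dr": [0, 0, 0]},
    {"delta_pos": [0.02, -0.03, 0], "dr": [0, 0, 0]},
    {"delta_pos": [0, 0, 0], "dr": [0, 0, 0]},
    {"delta_pos": [0, 0, 0], "dr": [0, 0, 0]},
  ],
)

```text
time_s: 38.33
tool_pos: [603.5, -308.0, 113.1]
orientation: [-3.139, -0.421, 1.381]
contact_force: [0.5, -0.2, -0.6]
opening: 44.0
grip_force: 0.0
```

```bash
cat > row.py <<'E'
import sys
from h import *
T=cap('top',sys.argv[1]);st()
g=cv2.cvtColor(T['img'],cv2.COLOR_RGB2GRAY); r={}
for nm,p,z in(('samp',(464.2,-113,13),10),('row',(456,-157,13),10),('b4',(613,-177,13),10),('b1',(693,-33,13),10)):
    u,v=proj(T,p).round().astype(int); w=g[v-13:v+14,u-13:u+14]
    bg=np.median(w); m=(w>bg+(25 if bg>100 else 15)).astype(np.uint8)
    k,l,s,ce=cv2.connectedComponentsWithStats(m)
    if k<2: print(nm,'none'); continue
    i=1+np.argmax(s[1:,4]); x,y,ww,h,a=s[i]
    r[nm]=ray(T,x+u-13+ww/2-.5,y+v-13+h/2-.5,10)[:2]; print(nm,bg,(ww,h,a),r[nm].round(1))
d=r['row']-r['samp'];print('dist',np.hypot(*d).round(1),'dir yaw',np.arctan2(-d[0]*-1,-d[1]).round(3))
E
python3 row.py t9
```

```text
pos [ 603.5 -307.8  113.3] z [ 0.075  0.401 -0.913] Lang -100.6 lean 24.1 close [ 0.982 -0.188 -0.002] F [ 0.2  0.5 -0.5] j [-0.8   0.65  1.29  0.34  1.46 -0.7 ]
samp 87.0 (np.int32(15), np.int32(15), np.int32(166)) [ 464.3 -113.1]
row 148.0 (np.int32(15), np.int32(14), np.int32(124)) [ 451.6 -158.9]
b4 88.0 (np.int32(27), np.int32(18), np.int32(286)) [ 624.  -177.7]
b1 161.0 (np.int32(13), np.int32(13), np.int32(95)) [695.8 -32.7]
dist 47.5 dir yaw -0.271
```

```bash
cat > rel.py <<'E'
import sys
from h import *
def cen(c,p,z=10,r=9,k=8):
    "sub-pixel centre by mirror symmetry-free template: flange disc correlation against sample patch"
    pass
def match(c0,p0,c1,p1,r=8,k=8):
    def patch(c,p,r):
        u,v=proj(c,p).round().astype(int); g=cv2.cvtColor(c['img'],cv2.COLOR_RGB2GRAY).astype(np.float32)
        return u,v,cv2.resize(g[v-r:v+r+1,u-r:u+r+1],None,fx=k,fy=k,interpolation=cv2.INTER_CUBIC)
    u0,v0,a=patch(c0,p0,r);u1,v1,b=patch(c1,p1,r+6)
    m=cv2.matchTemplate(b,a,cv2.TM_CCOEFF_NORMED);_,q,_,(x,y)=cv2.minMaxLoc(m)
    du=u1-u0+x/k-6;dv=v1-v0+y/k-6
    w0=np.array(proj(c0,p0)); return ray(c1,w0[0]+du,w0[1]+dv,p0[2])-np.array(p0),q
n=sys.argv[1]
for cam,f in(('top','top0'),('scene','scene0')):
    c0=load(f);c1=load(n) if cam=='top' else cap('scene','s'+n)
    d,q=match(c0,(464.2,-113.2,10),c1,(454,-158,10)); print(cam,d.round(1),round(float(q),3),'len',np.hypot(*d[:2]).round(1),'yaw',np.arctan2(d[0],-d[1]).round(3))
E
python3 rel.py t9
```

```text
top [-11.6 -44.6   0. ] 0.754 len 46.1 yaw -0.256
scene [-11.9 -44.9   0. ] 0.794 len 46.4 yaw -0.26
```

Both cameras agree the row bush is about 3 mm off line in x. I'll nudge it.

Request:
apply_moves(
  increments=[
    {"delta_pos": [-0.035, 0.035, 0], "dr": [0, 0, 0]},
    {"delta_pos": [-0.035, 0.035, 0], "dr": [0, 0, 0]},
    {"delta_pos": [-0.035, 0.035, -0.01], "dr": [0, 0, 0]},
    {"delta_pos": [-0.035, 0.035, -0.02], "dr": [0, 0, 0]},
    {"delta_pos": [-0.0093, 0.0132, -0.02], "dr": [0, 0, 0]},
    {"delta_pos": [0, 0, 0], "dr": [0, 0, 0]},
    {"delta_pos": [0, 0, 0], "dr": [0, 0, 0]},
  ],
)

```text
time_s: 39.3
tool_pos: [455.9, -156.5, 64.8]
orientation: [3.14, -0.418, 1.382]
contact_force: [-0.7, -0.4, -0.4]
opening: 44.0
grip_force: 0.0
```

Request:
apply_moves(
  increments=[
    {"delta_pos": [-0.0015, 0.0015, -0.03], "dr": [0, 0, 0]},
    {"delta_pos": [0, 0, -0.0205], "dr": [0, 0, 0]},
    {"delta_pos": [0, 0, 0], "dr": [0, 0, 0]},
    {"delta_pos": [0, 0, 0], "dr": [0, 0, 0]},
  ],
)

```text
time_s: 39.8
tool_pos: [454.5, -155.1, 14.2]
orientation: [3.14, -0.419, 1.382]
contact_force: [-0.3, -0.7, 0.7]
opening: 44.3
grip_force: 0.0
```

Request:
apply_moves(
  increments=[
    {"delta_pos": [0, 0, 0], "dr": [0, 0, 0]},
    {"delta_pos": [0, 0, 0], "dr": [0, 0, 0]},
    {"delta_pos": [0, 0, 0], "dr": [0, 0, 0]},
  ],
  grip=1,
  newtons=15,
)

```text
time_s: 40.17
tool_pos: [453.8, -154.4, 13.7]
orientation: [3.141, -0.419, 1.382]
contact_force: [0.4, -0.5, 3.3]
opening: 21.4
grip_force: 15.0
```

Request:
apply_moves(
  increments=[
    {"delta_pos": [0, 0, 0.003], "dr": [0, 0, 0]},
    {"delta_pos": [0.003, 0.0006, 0], "dr": [0, 0, 0]},
    {"delta_pos": [0, 0, 0], "dr": [0, 0, 0]},
    {"delta_pos": [0, 0, -0.0027], "dr": [0, 0, 0]},
    {"delta_pos": [0, 0, 0], "dr": [0, 0, 0]},
  ],
)

```text
time_s: 40.8
tool_pos: [456.6, -153.5, 13.7]
orientation: [-3.141, -0.42, 1.382]
contact_force: [-0.7, 0.6, 3.7]
opening: 21.4
grip_force: 15.0
```

Request:
apply_moves(
  increments=[
    {"delta_pos": [0, 0, 0], "dr": [0, 0, 0]},
    {"delta_pos": [0, 0, 0], "dr": [0, 0, 0]},
    {"delta_pos": [0, 0, 0], "dr": [0, 0, 0]},
  ],
  grip=0.5,
)

```text
time_s: 41.18
tool_pos: [456.4, -153.4, 13.4]
orientation: [-3.141, -0.42, 1.381]
contact_force: [0.3, -0.1, 0.3]
opening: 43.8
grip_force: 0.0
```

Request:
apply_moves(
  increments=[
    {"delta_pos": [0, -0.002, 0.03], "dr": [0, 0, 0]},
    {"delta_pos": [0, -0.01, 0.05], "dr": [0, 0, 0]},
    {"delta_pos": [0.03, -0.03, 0.02], "dr": [0, 0, 0]},
    {"delta_pos": [0.05, -0.03, 0], "dr": [0, 0, 0]},
    {"delta_pos": [0.06, -0.01, 0], "dr": [0, 0, 0]},
    {"delta_pos": [0.02, 0, 0], "dr": [0, 0, 0]},
    {"delta_pos": [0, 0, 0], "dr": [0, 0, 0]},
    {"delta_pos": [0, 0, 0], "dr": [0, 0, 0]},
  ],
)

```text
time_s: 42.18
tool_pos: [615.4, -235.1, 113.0]
orientation: [-3.139, -0.42, 1.381]
contact_force: [-0.9, -0.2, -0.4]
opening: 43.9
grip_force: 0.0
```

```bash
python3 row.py t10; python3 rel.py t10
```

```text
pos [ 615.3 -235.3  113.2] z [ 0.075  0.401 -0.913] Lang -100.6 lean 24.1 close [ 0.982 -0.188 -0.002] F [-0.4 -0.   0.2] j [-0.72  0.59  1.39  0.36  1.4  -0.63]
samp 91.0 (np.int32(19), np.int32(21), np.int32(174)) [ 457.3 -108.9]
row 81.0 (np.int32(20), np.int32(13), np.int32(156)) [ 441.7 -164.8]
b4 92.0 (np.int32(13), np.int32(12), np.int32(112)) [ 616.6 -175.5]
b1 170.0 (np.int32(13), np.int32(13), np.int32(96)) [695.8 -32.7]
dist 58.1 dir yaw -0.272
top [-22.3 -59.3   0. ] 0.311 len 63.3 yaw -0.36
scene [ -8.9 -43.6   0. ] 0.975 len 44.5 yaw -0.201
```

The scene view now gives an offset of (−8.9, −43.6), length 44.5 mm at yaw −0.20, so the row bush is in place. Now the small bushes go to the bin, b4 first.

Request:
apply_moves(
  increments=[
    {"delta_pos": [-0.001, 0.03, -0.03], "dr": [0, 0, 0]},
    {"delta_pos": [0, 0.031, -0.03], "dr": [0, 0, 0]},
    {"delta_pos": [0, 0, -0.025], "dr": [0, 0, 0]},
    {"delta_pos": [0, 0, -0.0165], "dr": [0, 0, 0]},
    {"delta_pos": [0, 0, 0], "dr": [0, 0, 0]},
    {"delta_pos": [0, 0, 0], "dr": [0, 0, 0]},
  ],
)

```text
time_s: 43.02
tool_pos: [616.0, -175.5, 13.1]
orientation: [3.14, -0.419, 1.381]
contact_force: [-0.1, -0.3, 1.0]
opening: 43.8
grip_force: 0.0
```

Request:
apply_moves(
  increments=[
    {"delta_pos": [0, 0, 0], "dr": [0, 0, 0]},
    {"delta_pos": [0, 0, 0], "dr": [0, 0, 0]},
    {"delta_pos": [0, 0, 0], "dr": [0, 0, 0]},
  ],
  grip=1,
  newtons=25,
)

```text
time_s: 43.4
tool_pos: [615.8, -174.8, 12.6]
orientation: [3.141, -0.419, 1.382]
contact_force: [-0.4, -0.3, 2.1]
opening: 18.4
grip_force: 25.0
```

Request:
apply_moves(
  increments=[
    {"delta_pos": [0, 0, 0], "dr": [0, 0, 0]},
  ],
)

```text
time_s: 43.52
tool_pos: [615.8, -174.8, 12.6]
orientation: [3.141, -0.419, 1.382]
contact_force: [0.2, -0.8, 2.9]
opening: 18.8
grip_force: 25.0
```

Request:
apply_moves(
  increments=[
    {"delta_pos": [0, 0, 0.05], "dr": [0, 0, 0]},
    {"delta_pos": [-0.02, -0.01, 0.04], "dr": [0, 0, 0]},
    {"delta_pos": [-0.035, -0.04, 0], "dr": [0, 0, 0]},
    {"delta_pos": [-0.035, -0.04, 0], "dr": [0, 0, 0]},
    {"delta_pos": [-0.035, -0.04, 0], "dr": [0, 0, 0]},
    {"delta_pos": [-0.035, -0.04, 0], "dr": [0, 0, 0]},
    {"delta_pos": [-0.025, -0.04, 0], "dr": [0, 0, 0]},
    {"delta_pos": [0, 0, 0], "dr": [0, 0, 0]},
  ],
)

```text
time_s: 44.52
tool_pos: [428.8, -387.5, 101.9]
orientation: [-3.141, -0.419, 1.377]
contact_force: [-0.2, 0.1, -1.1]
opening: 18.9
grip_force: 25.0
```

Request:
apply_moves(
  increments=[
    {"delta_pos": [0, 0, -0.04], "dr": [0, 0, 0]},
    {"delta_pos": [0, 0, -0.03], "dr": [0, 0, 0]},
    {"delta_pos": [0, 0, 0], "dr": [0, 0, 0]},
  ],
)

```text
time_s: 44.9
tool_pos: [429.9, -381.4, 29.7]
orientation: [-3.137, -0.425, 1.381]
contact_force: [0.7, 0.2, -0.0]
opening: 18.9
grip_force: 25.0
```

Request:
apply_moves(
  increments=[
    {"delta_pos": [0, 0, 0], "dr": [0, 0, 0]},
    {"delta_pos": [0, 0, 0], "dr": [0, 0, 0]},
  ],
  grip=0.6,
)

```text
time_s: 45.15
tool_pos: [431.4, -385.2, 33.7]
orientation: [3.14, -0.418, 1.383]
contact_force: [0.8, -0.5, 0.1]
opening: 34.5
grip_force: 0.0
```

Request:
apply_moves(
  increments=[
    {"delta_pos": [0, 0, 0.05], "dr": [0, 0, 0]},
    {"delta_pos": [0, 0.01, 0.03], "dr": [0, 0, 0]},
    {"delta_pos": [0.038, 0.04, 0], "dr": [0, 0, 0]},
    {"delta_pos": [0.038, 0.04, 0], "dr": [0, 0, 0]},
    {"delta_pos": [0.038, 0.04, 0], "dr": [0, 0, 0]},
    {"delta_pos": [0.038, 0.04, 0], "dr": [0, 0, 0]},
    {"delta_pos": [0.038, 0.04, 0], "dr": [0, 0, 0]},
    {"delta_pos": [0.038, 0.04, 0], "dr": [0, 0, 0]},
  ],
  grip=0.5,
)

```text
time_s: 46.15
tool_pos: [660.2, -133.3, 113.8]
orientation: [3.14, -0.419, 1.382]
contact_force: [0.8, -0.2, -0.0]
opening: 44.0
grip_force: 0.0
```

Request:
apply_moves(
  increments=[
    {"delta_pos": [0.034, 0.025, -0.03], "dr": [0, 0, 0]},
    {"delta_pos": [0, 0, -0.02], "dr": [0, 0, 0]},
    {"delta_pos": [0, 0, 0], "dr": [0, 0, 0]},
  ],
)

```text
time_s: 46.52
tool_pos: [690.9, -109.1, 60.4]
orientation: [-3.137, -0.42, 1.38]
contact_force: [-0.6, -1.2, -0.1]
opening: 44.2
grip_force: 0.0
```

```bash
python3 row.py t11; python3 rel.py t11; python3 - <<'E'
from h import *
S=load('st11'); g=S['img'].min(2)
for n,p in(('b1',(693,-33,24)),('b5',(608,47,24))):
    u,v=proj(S,p).round().astype(int); w=g[v-12:v+13,u-12:u+13]; m=(w>np.median(w)+25).astype(np.uint8)
    k,l,s,c=cv2.connectedComponentsWithStats(m); i=1+np.argmax(s[1:,4]);x,y,ww,h,a=s[i];print(n,(u,v),(x+u-12,y+v-12,ww,h,a),ray(S,x+u-12+ww/2-.5,y+v-12+h/2-.5,12).round(1))
E
```

```text
pos [ 691.6 -110.1   61.8] z [ 0.075  0.401 -0.913] Lang -100.6 lean 24.1 close [ 0.982 -0.189 -0.002] F [-0.1 -1.2 -0.1] j [-0.51  0.68  1.35  0.42  1.27 -0.47]
samp none
row none
b4 none
b1 161.0 (np.int32(13), np.int32(13), np.int32(94)) [695.8 -32.7]
top [ -3.  -35.8   0. ] 0.36 len 36.0 yaw -0.082
scene [ -9.1 -43.5   0. ] 0.976 len 44.4 yaw -0.206
b1 (np.int64(320), np.int64(180)) (np.int64(308), np.int64(168), np.int32(12), np.int32(25), np.int32(181)) [689.9 -13.8  12. ]
b5 (np.int64(269), np.int64(177)) (np.int64(266), np.int64(173), np.int32(8), np.int32(7), np.int32(46)) [616.9  59.   12. ]Traceback (most recent call last):
  File "row.py", line 12, in <module>
    d=r['row']-r['samp'];print('dist',np.hypot(*d).round(1),'dir yaw',np.arctan2(-d[0]*-1,-d[1]).round(3))
      ~^^^^^^^
KeyError: 'row'
```

Request:
apply_moves(
  increments=[
    {"delta_pos": [0.0025, 0.03, 0], "dr": [0, 0, 0]},
    {"delta_pos": [0, 0.03, 0], "dr": [0, 0, 0]},
    {"delta_pos": [0, 0.0195, 0], "dr": [0, 0, 0]},
    {"delta_pos": [0, 0, -0.03], "dr": [0, 0, 0]},
    {"delta_pos": [0, 0, -0.019], "dr": [0, 0, 0]},
    {"delta_pos": [0, 0, 0], "dr": [0, 0, 0]},
  ],
)

```text
time_s: 47.38
tool_pos: [693.6, -30.3, 11.3]
orientation: [-3.137, -0.42, 1.379]
contact_force: [0.5, -0.1, 0.0]
opening: 44.1
grip_force: 0.0
```

Request:
apply_moves(
  increments=[
    {"delta_pos": [0, 0, 0], "dr": [0, 0, 0]},
    {"delta_pos": [0, 0, 0], "dr": [0, 0, 0]},
    {"delta_pos": [0, 0, 0], "dr": [0, 0, 0]},
    {"delta_pos": [0, 0, 0], "dr": [0, 0, 0]},
  ],
  grip=1,
)

```text
time_s: 47.88
tool_pos: [695.7, -30.4, 14.0]
orientation: [3.14, -0.419, 1.382]
contact_force: [-1.3, -1.1, 4.0]
opening: 18.9
grip_force: 25.0
```

Request:
apply_moves(
  increments=[
    {"delta_pos": [0, 0, 0.04], "dr": [0, 0, 0]},
    {"delta_pos": [0, -0.03, 0], "dr": [0, 0, 0]},
    {"delta_pos": [-0.01, -0.04, 0.02], "dr": [0, 0, 0]},
    {"delta_pos": [-0.035, -0.035, 0.025], "dr": [0, 0, 0]},
    {"delta_pos": [-0.04, -0.04, 0], "dr": [0, 0, 0]},
    {"delta_pos": [-0.04, -0.04, 0], "dr": [0, 0, 0]},
    {"delta_pos": [-0.04, -0.04, 0], "dr": [0, 0, 0]},
    {"delta_pos": [-0.04, -0.04, 0], "dr": [0, 0, 0]},
  ],
)

```text
time_s: 48.88
tool_pos: [488.6, -296.0, 98.1]
orientation: [-3.141, -0.42, 1.382]
contact_force: [0.6, -0.5, -0.9]
opening: 18.9
grip_force: 25.0
```

Request:
apply_moves(
  increments=[
    {"delta_pos": [-0.04, -0.04, 0], "dr": [0, 0, 0]},
    {"delta_pos": [-0.018, -0.023, 0], "dr": [0, 0, 0]},
    {"delta_pos": [0, 0, 0], "dr": [0, 0, 0]},
    {"delta_pos": [0, 0, 0], "dr": [0, 0, 0]},
  ],
)

```text
time_s: 49.38
tool_pos: [432.3, -357.2, 97.9]
orientation: [-3.141, -0.42, 1.382]
contact_force: [0.0, 0.4, -1.9]
opening: 18.6
grip_force: 25.0
```

Request:
apply_moves(
  increments=[
    {"delta_pos": [0, 0, -0.035], "dr": [0, 0, 0]},
    {"delta_pos": [0, 0, -0.027], "dr": [0, 0, 0]},
    {"delta_pos": [0, 0, 0], "dr": [0, 0, 0]},
  ],
)

```text
time_s: 49.75
tool_pos: [431.9, -355.0, 34.2]
orientation: [-3.138, -0.424, 1.382]
contact_force: [0.3, 0.4, -0.1]
opening: 18.5
grip_force: 25.0
```

Request:
apply_moves(
  increments=[
    {"delta_pos": [0, 0, 0], "dr": [0, 0, 0]},
    {"delta_pos": [0, 0, 0], "dr": [0, 0, 0]},
  ],
  grip=0.6,
)

```text
time_s: 50.0
tool_pos: [432.9, -358.6, 37.5]
orientation: [3.14, -0.418, 1.383]
contact_force: [-0.3, -1.1, -0.5]
opening: 34.9
grip_force: 0.0
```

Request:
apply_moves(
  increments=[
    {"delta_pos": [0, 0, 0.05], "dr": [0, 0, 0]},
    {"delta_pos": [0, 0.01, 0.03], "dr": [0, 0, 0]},
    {"delta_pos": [0.025, 0.045, 0], "dr": [0.137, -0.0266, 0]},
    {"delta_pos": [0.025, 0.045, 0], "dr": [0.137, -0.0266, 0]},
    {"delta_pos": [0.025, 0.045, 0], "dr": [0.137, -0.0266, 0]},
    {"delta_pos": [0.025, 0.045, 0], "dr": [0, 0, 0]},
    {"delta_pos": [0.025, 0.045, 0], "dr": [0, 0, 0]},
    {"delta_pos": [0.025, 0.045, 0], "dr": [0, 0, 0]},
  ],
  grip=0.5,
)

```text
time_s: 51.0
tool_pos: [583.2, -77.0, 117.1]
orientation: [3.138, -0.837, 1.384]
contact_force: [0.6, 0.9, -0.4]
opening: 44.1
grip_force: 0.0
```

Request:
apply_moves(
  increments=[
    {"delta_pos": [0, 0, 0], "dr": [0, 0, 0]},
    {"delta_pos": [0, 0, 0], "dr": [0, 0, 0]},
  ],
)

```text
time_s: 51.25
tool_pos: [582.2, -78.5, 116.7]
orientation: [3.139, -0.837, 1.384]
contact_force: [0.3, -0.4, 0.1]
opening: 44.2
grip_force: 0.0
```

```bash
python3 -c "
from h import *
st();print(rot_to(-100.9,48))"
```

```text
pos [582.2 -78.5 116.7] z [ 0.14   0.729 -0.67 ] Lang -100.9 lean 48.0 close [ 0.982 -0.187  0.002] F [ 0.3 -0.4  0.1] j [-0.71  0.56  1.61  0.7   1.5  -0.77]
[ 0.001  0.002 -0.002]
```

Request:
apply_moves(
  increments=[
    {"delta_pos": [0.006, 0.018, -0.035], "dr": [0, 0, 0]},
    {"delta_pos": [0, 0, -0.035], "dr": [0, 0, 0]},
    {"delta_pos": [0, 0, -0.025], "dr": [0, 0, 0]},
    {"delta_pos": [0, 0, -0.006], "dr": [0, 0, 0]},
    {"delta_pos": [0, 0, 0], "dr": [0, 0, 0]},
    {"delta_pos": [0, 0, 0], "dr": [0, 0, 0]},
  ],
)

```text
time_s: 52.0
tool_pos: [588.7, -61.0, 16.2]
orientation: [3.138, -0.838, 1.384]
contact_force: [0.9, 0.3, 0.1]
opening: 44.2
grip_force: 0.0
```

Request:
apply_moves(
  increments=[
    {"delta_pos": [0.006, 0.025, 0], "dr": [0, 0, 0]},
    {"delta_pos": [0.006, 0.025, 0], "dr": [0, 0, 0]},
    {"delta_pos": [0.006, 0.025, 0], "dr": [0, 0, 0]},
    {"delta_pos": [0, 0, 0], "dr": [0, 0, 0]},
  ],
)

```text
time_s: 52.5
tool_pos: [606.2, 16.3, 16.0]
orientation: [3.139, -0.838, 1.386]
contact_force: [0.3, -1.0, 0.4]
opening: 44.3
grip_force: 0.0
```

```bash
python3 - <<'E'
from h import *
st(); S=cap('scene','s12')
g=S['img'].min(2); u,v=proj(S,(608,47,24)).round().astype(int); print(u,v); print(g[v-8:v+12,u-10:u+11])
E
```

```text
pos [606.2  16.3  16. ] z [ 0.139  0.73  -0.669] Lang -100.8 lean 48.0 close [ 0.983 -0.186  0.002] F [ 0.3 -1.   0.4] j [-0.56  0.71  1.65  0.81  1.29 -0.81]
269 177
[[140 135 134 130 126 128 123 122 121 118 118 117 113 114 112 106 107 106
  109 111 111]
 [139 136 132 130 126 124 121 121 120 118 117 116 114 112 112 108 105 103
  103 107 112]
 [137 134 131 128 125 126 121 120 118 118 116 116 113 111 108 108 104 102
  103 107 109]
 [137 133 130 128 125 120 119 119 119 116 114 114 113 110 106 107 105 107
  102 102 104]
 [124 129 127 125 123 122 121 119 114 116 115 111 108 107 109 105 104 101
  101 101 101]
 [105 115 118 122 123 124 119 118 117 114 113 111 112 109 105 106 102 101
   99 103 101]
 [ 77  89 101 112 118 120 117 116 118 112 115 113 109 107 105 106 103 101
  103 100 101]
 [ 55  65  74  87 101 109 112 114 115 114 112 111 108 106 103 103 101 101
  102 101 100]
 [ 48  51  56  62  76  89 102 106 111 112 111 109 110 106 104 101 101 103
  102 101 103]
 [ 49  49  49  50  60  65  77  89  96 104 108 108 109 106 103 102 101 102
  100 103 101]
 [ 51  51  48  47  46  51  54  64  76  87  97 103 105 105 104  99 103 103
  101  98 102]
 [ 51  52  48  50  50  49  50  55  60  69  78  89  95 102 100 102 102 100
  102 102 103]
 [ 47  49  52  51  50  52  51  50  49  52  59  72  79  89  93 100 101 101
  100 101  99]
 [ 53  51  53  49  50  52  48  50  49  52  50  53  62  73  81  88  98 101
  100 101 102]
 [ 50  49  51  48  51  52  51  51  52  52  51  50  52  55  67  72  86  94
  101 100 106]
 [ 52  50  50  50  50  52  51  53  51  51  47  52  49  52  51  60  69  78
   90  95 101]
 [ 48  51  51  50  50  53  49  52  51  51  51  51  49  51  45  51  56  63
   74  84  90]
 [ 45  49  50  47  46  50  48  47  53  52  50  48  52  50  51  53  51  52
   55  69  77]
 [ 41  45  47  48  51  50  51  52  53  50  51  50  50  53  53  50  49  49
   49  56  61]
 [ 46  43  47  47  52  48  52  51  47  50  51  53  48  52  49  51  51  47
   50  47  51]]
```

Request:
apply_moves(
  increments=[
    {"delta_pos": [0.003, 0.012, -0.001], "dr": [0, 0, 0]},
    {"delta_pos": [0.0025, 0.012, -0.001], "dr": [0, 0, 0]},
    {"delta_pos": [0, 0.01, 0], "dr": [0, 0, 0]},
    {"delta_pos": [0, 0, 0], "dr": [0, 0, 0]},
  ],
)

```text
time_s: 53.05
tool_pos: [611.0, 50.1, 12.8]
orientation: [-3.141, -0.839, 1.383]
contact_force: [-0.6, 0.2, -1.0]
opening: 44.1
grip_force: 0.0
```

Request:
apply_moves(
  increments=[
    {"delta_pos": [0, 0, 0], "dr": [0, 0, 0]},
    {"delta_pos": [0, 0, 0], "dr": [0, 0, 0]},
    {"delta_pos": [0, 0, 0], "dr": [0, 0, 0]},
    {"delta_pos": [0, 0, 0], "dr": [0, 0, 0]},
  ],
  grip=1,
)

```text
time_s: 53.55
tool_pos: [611.6, 48.7, 13.1]
orientation: [3.14, -0.838, 1.382]
contact_force: [0.2, 0.4, -0.0]
opening: 18.4
grip_force: 25.0
```

Holding a 20 mm barrel, so it is a small bush. I'll back out low, then lift and carry it to the bin.

Request:
apply_moves(
  increments=[
    {"delta_pos": [0, 0, 0.006], "dr": [0, 0, 0]},
    {"delta_pos": [-0.006, -0.03, 0], "dr": [0, 0, 0]},
    {"delta_pos": [-0.006, -0.03, 0], "dr": [0, 0, 0]},
    {"delta_pos": [-0.006, -0.03, 0], "dr": [0, 0, 0]},
    {"delta_pos": [-0.006, -0.03, 0], "dr": [0, 0, 0]},
    {"delta_pos": [0, -0.02, 0.03], "dr": [0, 0, 0]},
    {"delta_pos": [0, -0.02, 0.05], "dr": [0, 0, 0]},
    {"delta_pos": [-0.02, -0.03, 0.01], "dr": [0, 0, 0]},
  ],
)

```text
time_s: 54.55
tool_pos: [569.2, -142.5, 112.7]
orientation: [3.132, -0.835, 1.39]
contact_force: [0.4, -0.8, -0.5]
opening: 18.4
grip_force: 25.0
```

Request:
apply_moves(
  increments=[
    {"delta_pos": [-0.02, -0.04, 0], "dr": [-0.137, 0.0266, 0]},
    {"delta_pos": [-0.03, -0.04, 0], "dr": [-0.137, 0.0266, 0]},
    {"delta_pos": [-0.03, -0.04, 0], "dr": [-0.137, 0.0266, 0]},
    {"delta_pos": [-0.03, -0.04, 0], "dr": [0, 0, 0]},
    {"delta_pos": [-0.025, -0.035, 0], "dr": [0, 0, 0]},
    {"delta_pos": [0, 0, 0], "dr": [0, 0, 0]},
    {"delta_pos": [0, 0, 0], "dr": [0, 0, 0]},
  ],
)

```text
time_s: 55.42
tool_pos: [432.6, -335.5, 109.1]
orientation: [-3.141, -0.42, 1.381]
contact_force: [-0.5, 0.0, -0.2]
opening: 18.6
grip_force: 25.0
```

Request:
apply_moves(
  increments=[
    {"delta_pos": [0, 0, -0.04], "dr": [0, 0, 0]},
    {"delta_pos": [0, 0, -0.03], "dr": [0, 0, 0]},
    {"delta_pos": [0, 0, 0], "dr": [0, 0, 0]},
  ],
)

```text
time_s: 55.8
tool_pos: [432.1, -333.0, 37.2]
orientation: [-3.137, -0.424, 1.382]
contact_force: [0.1, 0.1, -1.6]
opening: 18.5
grip_force: 25.0
```

Request:
apply_moves(
  increments=[
    {"delta_pos": [0, 0, 0], "dr": [0, 0, 0]},
    {"delta_pos": [0, 0, 0], "dr": [0, 0, 0]},
  ],
  grip=0.6,
)

```text
time_s: 56.05
tool_pos: [433.3, -336.6, 40.5]
orientation: [3.14, -0.418, 1.383]
contact_force: [0.2, -0.1, 0.2]
opening: 34.8
grip_force: 0.0
```

Request:
apply_moves(
  increments=[
    {"delta_pos": [0, 0, 0.05], "dr": [0, 0, 0]},
    {"delta_pos": [0, 0, 0.06], "dr": [0, 0, 0]},
    {"delta_pos": [-0.02, -0.03, 0.05], "dr": [0, 0, 0]},
    {"delta_pos": [-0.045, -0.04, 0], "dr": [-0.137, 0.0266, -0.1]},
    {"delta_pos": [-0.045, -0.04, 0], "dr": [-0.137, 0.0266, -0.1]},
    {"delta_pos": [-0.045, -0.04, 0], "dr": [-0.137, 0.0266, -0.1]},
    {"delta_pos": [-0.045, -0.04, 0], "dr": [0, 0, -0.1]},
    {"delta_pos": [-0.045, -0.04, 0], "dr": [0, 0, -0.1]},
  ],
)

```text
time_s: 57.05
tool_pos: [186.4, -567.1, 201.2]
orientation: [3.079, -0.005, 0.887]
contact_force: [0.6, -0.5, -0.1]
opening: 35.3
grip_force: 0.0
```

Request:
apply_moves(
  increments=[
    {"delta_pos": [-0.045, -0.01, 0.02], "dr": [0, 0, -0.1]},
    {"delta_pos": [0, 0, 0], "dr": [0, 0, 0]},
    {"delta_pos": [0, 0, 0], "dr": [0, 0, 0]},
  ],
)

```text
time_s: 57.42
tool_pos: [142.9, -575.9, 219.7]
orientation: [3.081, -0.006, 0.79]
contact_force: [-0.4, 0.1, 0.2]
opening: 34.9
grip_force: 0.0
```

```bash
python3 row.py t20; python3 rel.py t20; python3 dial.py t21|tail -3; python3 - <<'E'
from h import *
T=load('t21');S=load('st20')
a=cv2.cvtColor(T['img'],cv2.COLOR_RGB2BGR)[130:325,140:445];b=cv2.cvtColor(S['img'],cv2.COLOR_RGB2BGR)[140:410,150:440]
a=cv2.resize(a,None,fx=1.5,fy=1.5,interpolation=2);b=cv2.resize(b,None,fx=1.1,fy=1.1,interpolation=2)
C=np.zeros((600,800,3),np.uint8)
C[:a.shape[0],:a.shape[1]]=a;C[:b.shape[0],460:460+b.shape[1]]=b[:600]
d=cv2.cvtColor(T['img'],cv2.COLOR_RGB2BGR)
e=cv2.resize(d[225:315,375:445],None,fx=3.2,fy=3.2,interpolation=2);C[305:305+e.shape[0],:e.shape[1]]=e
f=cv2.resize(d[195:285,175:315],None,fx=2.9,fy=2.9,interpolation=2);C[330:330+f.shape[0],240:240+f.shape[1]]=f
cv2.imwrite('pics/fin.png',C)
E
```

```text
pos [ 143.4 -575.5  219.2] z [ 0.048 -0.037 -0.998] Lang 141.9 lean 3.5 close [ 0.71  -0.702  0.06 ] F [ 0.3 -0.8 -0.1] j [-1.55  0.21  1.62  0.05  1.28 -0.79]
samp 147.0 (np.int32(15), np.int32(14), np.int32(141)) [ 463.2 -113.2]
row 147.0 (np.int32(15), np.int32(14), np.int32(133)) [ 453.8 -156.6]
b4 none
b1 none
dist 44.4 dir yaw -0.214
top [ -8.9 -43.4   0. ] 0.959 len 44.3 yaw -0.202
scene [ -8.9 -43.6   0. ] 0.976 len 44.5 yaw -0.201
16 247 248 249 248 247 247 248 248 248 248 248 248 248 248 248 247 248 249 248 248 247 246 247 248 248 248 248 247 247 248 248 248 247 246 245 246 248 246 218 177 187 228 252 247 247 246 246 246 247 248 248 246 244 245 248 248 248 247 245 245
20 247 245 240 228 221 241 245 244 245 237 230 236 244 246 244 234 228 239 247 244 244 238 233 246 247 246 244 229 225 239 242 246 240 212 220 238 238 242 228 154 149 220 243 235 237 235 191 215 234 242 243 218 205 236 241 241 243 238 227 235
26.5 95 120 126 112 99 104 108 102 99 108 113 102 121 130 123 103 113 115 111 104 106 108 109 107 111 107 103 94 95 105 110 92 98 100 95 98 97 95 100 188 197 109 88 97 85 88 97 83 103 109 110 116 126 111 108 104 99 102 111 94
```

View pics/fin.png

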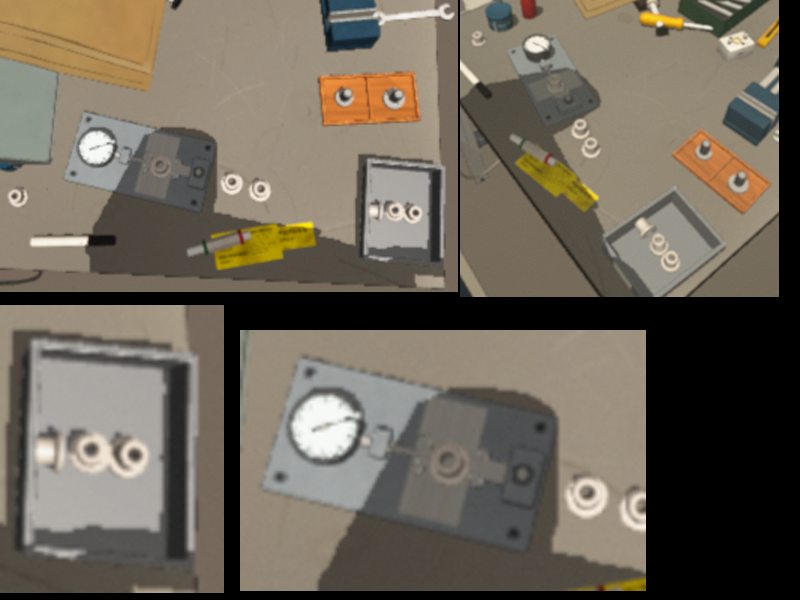

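The final view shows the large bush in the gauge with the needle on zero, and the row bush beside the sample. Three small bushes are in the bin and both masters stand in the tray. Handing in.

```bash
python3 -c "
from cell import robot
print(robot.close_job())"
```

```text
the job is handed in; nothing more can be done
None
```

The comparator is changed over to the large bushes and the job is handed in at about 57 s of robot time: zero mark set at the needle to about 0.02 rad, large master back standing in its tray compartment, one large bush in the gauge reading zero, the other in the row about 44.4 mm from the sample, and all three small bushes I could see in the bin.

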